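Unscrew and catch the leaning oil filler cap

TASK

Unscrew the black ribbed cap from the leaning filler neck of the oil tank by turning it, not by wrenching it off. Keep hold of it as it comes free so that it does not fall, and set it down, not dropped, in the shallow metal tray, standing on its open end and let go. Leave the oil bottle standing where it is.

Things in the scene. Friction and masses are not known exactly. Their poses are not given: they have to be found in the camera images.
- tank: Grey oil tank on a dark base plate, bolted to the bench, left or right on it, base 150 (x) x 126 (y) mm, 74 mm high, breather on top at the rear to 90 mm. Origin under its middle at bench level, z up. Its filler neck leans toward its -x, the front, which has a round sight glass.
- neck: Filler neck, 26 mm dia., fixed on the tank's top. Origin at its foot, z out along its axis, which leans 30 degrees from vertical to the tank's front. Collar (42 mm dia., top at z = 30 mm); the closed cap's underside stands at z = 32 mm; above it a right-hand two-start thread, 18 mm rise a turn, to z = 64 mm; the neck ends at z = 68 mm. A cap let go half-way stays on the thread.
- cap: Black ribbed round cap, 46 mm dia., 41 mm high, hollow, open below, 60 to 130 g. Origin at the centre of its open underside, z toward its closed top; at the start it is screwed home, its inside on the neck's end. Turned anticlockwise (looking at its top) it rises 18 mm a turn and leaves the thread after about 1.4 turns, 25 mm up; 11 mm more clears the neck. It cannot be pulled off unturned.
- cap_top (a point): Centre of the cap's closed top, 41 mm from its underside. The cap is gripped across its diameter, the hand in line with its axis; fingertips may reach up to 15 mm past its lower edge while it is on the neck.
- tray: Shallow plain aluminium tray on a thick wooden block, loose, 0.6 kg, 150 (x) x 140 (y) mm outside, rim 53 mm above the bench, its floor 40 mm above the bench (13 mm deep), walls 3 mm. Origin at the centre of its underside, z up. It stands on the other side of the bench from the tank.
- oil_bottle: Small grey oil bottle with a brown spout standing loose in the middle of the bench, 39 mm diameter, 113 mm high, origin at the centre of its underside. To be left alone.
Things that resemble listed ones, but are neither listed nor needed, are in the scene too. There is more than one size of the cap; the one meant has the size given above.

How it is judged:
On the way, in this order (a step that is already met when the one before it is completed fails the run):
1. the cap is off the neck, held by the fingers (distance between cap and neck above 0.078 m and contact force between cap and the fingers above 0.3 N), for 0.1 s.
2. the cap stands on the tray's floor, still held (z of cap in the frame of tray below 0.046 m and x of cap in the frame of tray between -0.06 and 0.06 m and y of cap in the frame of tray between -0.055 and 0.055 m and angle between cap's own z axis and vertical below 0.2 rad and contact force between cap and the fingers above 0.3 N), for 0.05 s.
At the end, for the whole second after the job is handed in: The cap stands on its open end on the tray's floor (upright within 0.08 rad, its underside within 3 mm of the floor), its centre at least 15 mm inside the tray's outer edges, at rest and let go; the oil bottle within 20 mm of its place and upright (z of cap in the frame of tray below 0.043 m and x of cap in the frame of tray between -0.06 and 0.06 m and y of cap in the frame of tray between -0.055 and 0.055 m and angle between cap's own z axis and vertical below 0.08 rad and linear speed of cap below 0.02 m/s and distance of oil_bottle from where it was at the start of the episode below 0.02 m and angle between oil_bottle's own z axis and vertical below 0.3 rad); the robot touches nothing.
It fails at once if the cap has fallen: it lies low outside the tray with no finger on it (height (world z) of cap below 0.05 m and (x of cap in the frame of tray below -0.075 m or x of cap in the frame of tray above 0.075 m or y of cap in the frame of tray below -0.07 m or y of cap in the frame of tray above 0.07 m) and contact force between cap and the fingers below 0.05 N).
It fails at once if the cap is wrenched off by force instead of turned (over 80 N between cap and neck) (contact force between cap and neck above 80 N).
It fails at once if the oil bottle is shifted by over 20 mm (distance of oil_bottle from where it was at the start of the episode above 0.02 m).
It fails at once if the oil bottle is tipped (angle between oil_bottle's own z axis and vertical above 0.3 rad).
It also fails if it takes over 72 s, if anything falls off the work surface, if the arm or the gripper's body presses on something with over 40 N, if the wrist force passes 120 N, or if a joint passes its speed limit or range.

ROBOT

A 6-joint arm with a two-finger parallel gripper is mounted at the origin on a cart in front of the work surface, level with it; the furniture and walls round the work are solid. World frame = base frame: x ahead of the robot, y to its left, z up, the work surface at z = 0. Lengths are in m, angles in rad, forces in N, time in s.
With the tool pointing down it reaches from about 0.325 to 1 m from the base axis. Payload 5.1 kg.
Tool frame: the origin (TCP) lies between the finger pads; the fingertips stand 19 mm ahead of it and the grasp point (between the pads) is the TCP; z points along the fingers, y is the direction in which the jaws open and shut (so a half turn about z gives the same grasp; the last joint's range is limited). The gripper opens to 85 mm and grips with 20 to 120 N. Pads are 22 mm wide; open, the fingers measure 114 mm over their backs; the gripper's body (76 mm by 85 mm) begins 54 mm behind the grasp point. The pads swing forward as they close: fully open they stand 13 mm farther back than shut.
Start: joints at [1.134, 0.124, 1.65, -0, 1.367, -0.083], TCP at [0.225, 0.61, 0.25] pointing down, gripper open.
Joint ranges: [-2.61, 2.61], [-1.02, 2.33], [0.03, 2.71], [-1.35, 4.49], [0.32, 2.68], [-2.91, 2.91]. Speed limits (rad/s): [2.57, 2.57, 3.14, 3.14, 3.14, 3.14].

INTERFACE

Orientations are given as a rotation vector (axis times angle).
In Python, from cell import robot, vision gives the robot as it stands. The module is installed in compiled form; this text tells all that it offers.
- The arm moves only by the shell command python3 -m pendant 'ROWS' [FORCE]. ROWS is JSON, a list of rows, each a list of 3 entries, a list of its own where there are three numbers: the shift along the tool's x, y, z in mm, then the turn about the tool's z in rad, then the finger opening in mm, from 0 to 85.4. A call has exactly 5 rows; each row shifts and turns the commanded pose from where the row before left it, along the tool's axes as they then stand; what a row does not reach is not made up. A row lasts 1/12 s, in which the tool goes at most 41.7 mm and 7.16 degrees, less where a joint would pass 70% of its speed; a pose out of reach is approached as far as the arm can. A call with a gripper value outside its range is refused whole. The fingers move at their own pace and stop on an object; FORCE is the grip in N (left out, the last holds). Time passes only in rows, so rows that do not move let the fingers close, or fill a call up. It gives the time, the measured TCP pose, the force and the opening at its end, in the units of the state.
- robot.get_state(): the state, without advancing time (a new reading comes with each control period).
- vision.camera(name): name is "scene" or "top"; returns a dict with "img" (384x512x3 uint8, red, green, blue), "fx", "fy", "cx", "cy" (pixels), "dist_coeffs" ([k1, k2, p1, p2, k3] as OpenCV has them; the pictures are not rectified), "eye" and "rotation" of the camera in the world. Camera axes: x right, y up, looking along -z (the intrinsics and any distortion apply to the point x, -y, -z); pixel columns grow to the right and rows downward; lengths in m; the calibration is good to about 2 mm. A picture is of the moment at which its call begins. There is no depth.
- robot.hand_in(): hands the job in, once; it reports no verdict.
Trained networks look in a picture, given as the dict that the camera call returned (one of the last four; its "shot" number tells which), for a name from the list of things; names that differ only in an ending like _2 or _b are one class to them, and where a whole thing is asked for, a point or a joint stands for the part that bears it (a point fixed in the world has none). Each returns a list of dicts, best first, with "score" (0 to 1); they miss things now and then, are a little off and sometimes report something else, mostly with a low value. They report only what shows in the picture. A call takes as long as a camera call. They do not tell look-alikes from the thing itself.
- vision.look_for(picture, target): "point" ([x, y, z] in m, in world coordinates, good to about 4 mm: the middle of the surface that is visible of it).
- vision.place_of(picture, target): "point" ([x, y, z] in m, in world coordinates, good to about 4 mm: a listed point, or the origin of a listed thing).
The state is a dict: "time": time; "joint_pos": joint angles; "qd": joint speeds; "tau": joint torques, N m; "position": TCP position; "tool_rot": TCP orientation; "wrist_force": force on the tool from outside, world axes, zero at the start; "ft_torque": the same for the moment, N m; "gripper_width": finger opening in m.
Only numpy, scipy, OpenCV 4.12 (cv2) and the standard library are available. Lean on these libraries where they do the work, as an engineer would, in place of code of your own. Each camera call takes 0.05 s, during which the arm holds its last target.

## Working session

There is one attempt and no reset: what is moved stays moved. The work goes in short steps, Python scripts to look and compute and a shell command to move; the robot and the scene stay as the last step left them, time stands still between calls to the robot, and variables do not carry over. Pictures are saved under pics/ and viewed, and the job is handed in when it is done.

```bash
mkdir -p pics; python3 - <<'E'
from cell import robot, vision
import cv2
print(robot.get_state())
for n in("scene","top"):
    c=vision.camera(n); cv2.imwrite(f"pics/{n}0.png",c["img"][:,:,::-1])
    print(n,c["fx"],c["fy"],c["cx"],c["cy"],c["dist_coeffs"],c["eye"],c["rotation"])
    for t in("tank","neck","cap","cap_top","tray","oil_bottle"):
        for r in vision.place_of(c,t): print(t,r)
E
```

```text
{'time': 0.0, 'joint_pos': array([ 1.13440914e+00,  1.24498444e-01,  1.65169614e+00, -5.02086484e-05,
        1.36748809e+00, -8.25959091e-02]), 'qd': array([-2.24534801e-04,  5.40344987e-04, -8.77374792e-05, -2.65263517e-04,
        4.80738312e-04, -5.13959985e-04]), 'tau': array([ 4.17355450e-04, -4.23608172e+01, -3.65455842e+01, -9.47452122e-05,
        7.00624078e-03,  1.02887554e-05]), 'position': array([0.224988  , 0.60920284, 0.2490442 ]), 'tool_rot': array([-0.55273818, -3.09208732,  0.00319241]), 'wrist_force': array([ 0.07598998, -0.41385013,  0.29094251]), 'ft_torque': array([ 0.03931813,  0.00956289, -0.06133537]), 'gripper_width': 0.08526190259520758}
scene 386.0143763009996 386.0143763009996 250.00854089668388 188.1351914946872 [-0.13169611  0.          0.          0.          0.        ] [ 0.11242353 -0.57092267  0.71999016] [ 0.84772984 -0.22677574 -0.54068507]
tank {'point': [0.611, 0.1617, 0.0031], 'score': 0.87}
neck {'point': [0.5933, 0.1558, 0.0735], 'score': 0.43}
cap {'point': [0.336, 0.3462, 0.0005], 'score': 0.98}
cap {'point': [0.5775, 0.1568, 0.1022], 'scor
[... 212 characters left out ...]
 -0.0027, -0.0006], 'score': 0.92}
top 370.6723823581933 370.6723823581933 255.99203668751935 192.42707289218228 [0.00680479 0.         0.         0.         0.        ] [0.3331365  0.06626207 0.98128009] [ 0.1511585  -0.14679392 -1.59165963]
tank {'point': [0.614, 0.1572, -0.0015], 'score': 0.68}
neck {'point': [0.5981, 0.1512, 0.0748], 'score': 0.56}
neck {'point': [0.5597, 0.1469, 0.136], 'score': 0.28}
cap {'point': [0.5792, 0.1526, 0.0979], 'score': 0.59}
cap_top {'point': [0.3338, 0.3503, 0.0602], 'score': 0.66}
cap_top {'point': [0.5534, 0.1507, 0.1358], 'score': 0.61}
tray {'point': [0.5824, -0.1704, 0.0009], 'score': 0.63}
oil_bottle {'point': [0.5202, 0.0021, 0.0012], 'score': 0.8}
```

View pics/scene0.png

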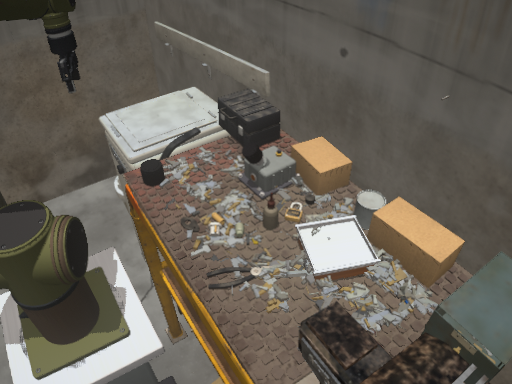

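View pics/top0.png

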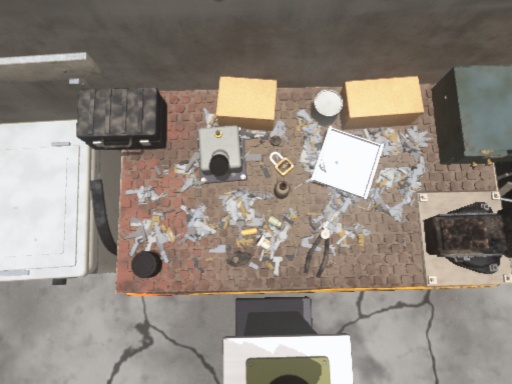

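```bash
cat > h.py <<'E'
import numpy as np, cv2
from scipy.spatial.transform import Rotation as R
def proj(c,P):
    P=np.atleast_2d(P); Rm=R.from_rotvec(c["rotation"]).as_matrix() if np.size(c["rotation"])==3 else np.array(c["rotation"])
    q=(P-np.array(c["eye"]))@Rm; q=q*[1,-1,-1]
    K=np.array([[c["fx"],0,c["cx"]],[0,c["fy"],c["cy"]],[0,0,1.]])
    return cv2.projectPoints(q.reshape(-1,1,3),np.zeros(3),np.zeros(3),K,np.array(c["dist_coeffs"]))[0].reshape(-1,2)
def ring(center,axis,r,n=48):
    a=np.array(axis)/np.linalg.norm(axis); u=np.cross(a,[0,1,0]);u/=np.linalg.norm(u);v=np.cross(a,u)
    t=np.linspace(0,2*np.pi,n); return center+r*(np.outer(np.cos(t),u)+np.outer(np.sin(t),v))
def draw(img,c,P,x0,y0,s,col):
    p=((proj(c,P)-[x0,y0]+.5)*s).astype(int); cv2.polylines(img,[p.reshape(-1,1,2)],False,col,1)
def tank_axis(yaw): return np.array([-np.sin(np.pi/6)*np.cos(yaw),-np.sin(np.pi/6)*np.sin(yaw),np.cos(np.pi/6)])
def rect(o,yaw,lx,ly,z):
    w=np.array([[1,1],[1,-1],[-1,-1],[-1,1],[1,1]])*[lx/2,ly/2]; c,s=np.cos(yaw),np.sin(yaw)
    return np.c_[w@np.array([[c,s],[-s,c]])+o[:2],np.full(5,z)]
E
python3 - <<'E'
from cell import robot, vision
from h import *
out=[]
for n in("top","scene"):
    c=vision.camera(n); im=c["img"][:,:,::-1].copy()
    x0,y0,w,h=(185,110,80,80) if n=="top" else (230,130,80,80)
    s=5
    raw=cv2.resize(im[y0:y0+h,x0:x0+w],None,fx=s,fy=s,interpolation=cv2.INTER_CUBIC); 
    d=raw.copy()
    f=np.array([.5955,.1535,.0742]); yaw=0.0; a=tank_axis(yaw)
    draw(d,c,ring(f+a*73,a,.023) if 0 else ring(f+a*.073,a,.023),x0,y0,s,(0,255,0))
    draw(d,c,ring(f+a*.032,a,.023),x0,y0,s,(0,255,255))
    draw(d,c,rect([.6125,.1545],yaw,.15,.126,0),x0,y0,s,(0,0,255))
    out+=[np.hstack([raw,d])]
    for k in range(2):
        cc=vision.camera(n)
        for t in("tank","neck","cap","cap_top","tray","oil_bottle"): print(n,t,[ (r['point'],r['score']) for r in vision.place_of(cc,t)])
cv2.imwrite("pics/a1.png",cv2.resize(np.vstack(out),(600,600),interpolation=cv2.INTER_AREA))
E
```

```text
top tank [([0.6129, 0.1616, 0.0005], 0.73)]
top neck [([0.5829, -0.1743, 0.0038], 0.72), ([0.5802, 0.1541, 0.1003], 0.67), ([0.5963, 0.1546, 0.0701], 0.55)]
top cap [([0.5819, 0.152, 0.1], 0.85), ([0.3389, 0.3494, 0.0036], 0.77)]
top cap_top [([0.5541, 0.1489, 0.1399], 0.84), ([0.336, 0.3457, 0.0606], 0.77), ([0.52, 0.0015, 0.0006], 0.67)]
top tray [([0.5829, -0.1743, 0.0005], 0.79), ([0.5821, 0.1535, 0.0985], 0.24)]
top oil_bottle [([0.5214, -0.0014, 0.0009], 0.5)]
top tank [([0.6139, 0.1592, -0.0006], 0.59)]
top neck [([0.5954, 0.1524, 0.0727], 0.52)]
top cap [([0.337, 0.3494, 0.0034], 0.71), ([0.5812, 0.1562, 0.1009], 0.68)]
top cap_top [([0.3371, 0.3458, 0.0612], 0.96), ([0.558, 0.1482, 0.1396], 0.63)]
top tray [([0.5841, -0.1716, 0.0005], 0.96)]
top oil_bottle [([0.5192, 0.0021, 0.0023], 0.51), ([0.5834, -0.1711, -0.0005], 0.49)]
scene tank [([0.6113, 0.1606, -0.0003], 0.69)]
scene neck [([0.5944, 0.1539, 0.0742], 0.46)]
scene cap [([0.335, 0.346, 0.0005], 0.89), ([0.5778, 0.1559, 0.1028], 0.54)]
scene cap_top [([0.3378, 0.3472, 0.0568], 0.83), ([0.5568, 0.1555, 0.1364], 0.71)]
scene tray []
scene oil_bottle [([0.5201, -0.0019, 0.0012], 0.81)]
scene tank [([0.6105, 0.1595, 0.0024], 0.76)]
scene neck [([0.5931, 0.1568, 0.0747], 0.47)]
scene cap [([0.578, 0.1574, 0.1022], 0.84), ([0.3365, 0.3484, 0.002], 0.59)]
scene cap_top [([0.3372, 0.3469, 0.0596], 0.7), ([0.5566, 0.1568, 0.1375], 0.69), ([0.5878, -0.1728, 0.0015], 0.35)]
scene tray [([0.5883, -0.1743, 0.0043], 0.68)]
scene oil_bottle [([0.5189, -0.0005, 0.0023], 0.67)]
```

View pics/a1.png

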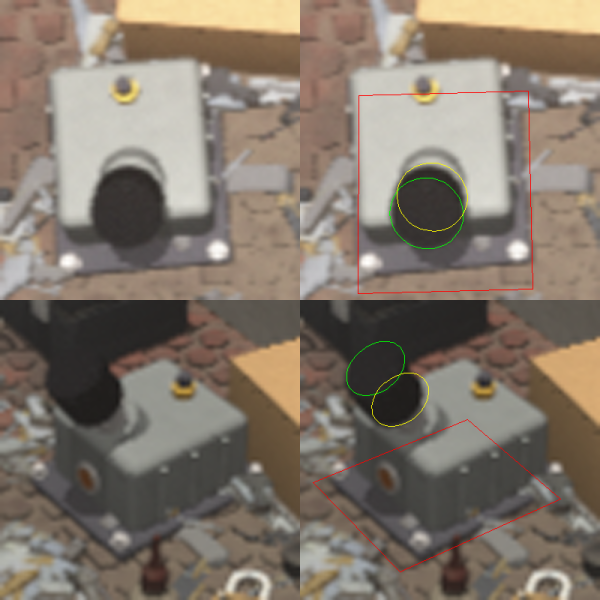

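```bash
python3 - <<'E'
from cell import robot, vision
from h import *
import pickle
C={n:vision.camera(n) for n in("top","scene")}; pickle.dump(C,open("c0.pkl","wb"))
for n,(x0,y0,w,h) in {"top":(195,118,50,70),"scene":(236,140,70,60)}.items():
    im=C[n]["img"][y0:y0+h,x0:x0+w,::-1].astype(float)
    im=(255*(im/255)**.5).astype(np.uint8)
    s=8; d=cv2.resize(im,None,fx=s,fy=s,interpolation=cv2.INTER_CUBIC)
    for k in range(0,w,10): cv2.putText(d,str(x0+k),(k*s,10),0,.35,(0,0,255)); cv2.line(d,(k*s,0),(k*s,h*s),(0,0,120),1)
    for k in range(0,h,10): cv2.putText(d,str(y0+k),(0,k*s+10),0,.35,(0,0,255)); cv2.line(d,(0,k*s),(w*s,k*s),(0,0,120),1)
    cv2.imwrite(f"pics/b_{n}.png",d)
E
```

```text
(no output)
```

View pics/b_top.png

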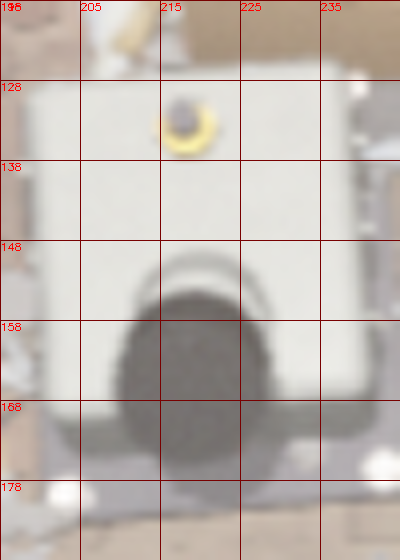

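View pics/b_scene.png

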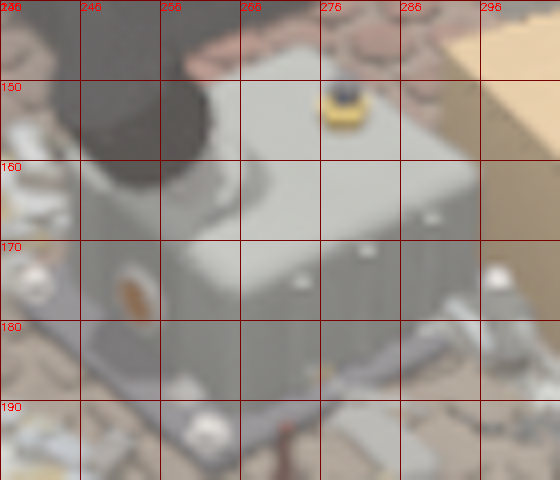

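```bash
cat >> h.py <<'E'
def ray(c,uv):
    Rm=R.from_rotvec(c["rotation"]).as_matrix()
    K=np.array([[c["fx"],0,c["cx"]],[0,c["fy"],c["cy"]],[0,0,1.]])
    p=cv2.undistortPoints(np.array(uv,float).reshape(-1,1,2),K,np.array(c["dist_coeffs"])).reshape(2)
    d=Rm@np.array([p[0],-p[1],-1]); return np.array(c["eye"]),d/np.linalg.norm(d)
def tri(C,ut,us):
    A=0;b=0
    L=[ray(C["top"],ut),ray(C["scene"],us)]
    for e,d in L:
        M=np.eye(3)-np.outer(d,d);A=A+M;b=b+M@e
    X=np.linalg.solve(A,b); return X,[np.linalg.norm((np.eye(3)-np.outer(d,d))@(X-e)) for e,d in L]
E
python3 - <<'E'
from h import *
import pickle
C=pickle.load(open("c0.pkl","rb"))
for n,a,b in [("boltFL",(203.5,179.5),(240.3,175.3)),("boltFR",(242.5,176.5),(262,194)),("topFR",(240,167.5),(266.5,176.5)),("topRR",(238.5,126.5),(295.5,162)),("breather",(218,132),(279,152)),("oilspout",(283,186),(271,200))]:
    X,e=tri(C,a,b);print(n,X.round(4),np.round(e,4))
print(proj(C["top"],[.5203,0,0]),proj(C["scene"],[.5203,0,0]),proj(C["top"],[.585,-.1715,.04]))
E
```

```text
boltFL [0.5578 0.207  0.009 ] [0.0006 0.0006]
boltFR [0.5638 0.1018 0.0089] [0. 0.]
topFR [0.5775 0.1047 0.0625] [0.0027 0.0027]
topRR [0.6831 0.1078 0.067 ] [0.0007 0.0007]
breather [0.6642 0.1604 0.0787] [0.0017 0.0017]
oilspout [ 0.52   -0.001   0.0853] [0.0011 0.0011]
[[280.69001327 192.0065448 ]] [[269.96294035 224.22875567]] [[346.10428385 163.17717599]]
```

```bash
cat > fit.py <<'E'
from h import *
import pickle
from scipy.optimize import least_squares
C=pickle.load(open("c0.pkl","rb"))
T=[(118,365),(271,360),(195,291),(195,470),(140,318),(245,312),(128,420),(262,420)]
S=[(140,189),(212,118),(195,165),(85,143),(203,95),(170,183)]
T=np.array(T)/8+[195,118]-.5; S=np.array(S)/8+[236,140]-.5
def hull(c,f,yaw):
    a=tank_axis(yaw); P=np.vstack([ring(f+a*.032,a,.023),ring(f+a*.073,a,.023)])
    return cv2.convexHull(proj(c,P).astype(np.float32))
def res(p):
    f=np.array([p[0],p[1],.074]); r=[]
    for c,E in((C["top"],T),(C["scene"],S)):
        h=hull(c,f,p[2]); r+=[cv2.pointPolygonTest(h,(float(x),float(y)),True) for x,y in E]
    return np.array(r+[(p[2]-.057)/.02])
s=least_squares(res,[.5955,.1535,.057],diff_step=1e-3)
print(s.x,res(s.x).round(2))
p=s.x;a=tank_axis(p[2]);f=np.array([p[0],p[1],.074]);print("axis",a,"captop",f+a*.073)
for n,(x0,y0,w,h) in {"top":(195,118,50,70),"scene":(236,140,70,60)}.items():
    im=C[n]["img"][y0:y0+h,x0:x0+w,::-1].astype(float); im=(255*(im/255)**.5).astype(np.uint8)
    d=cv2.resize(im,None,fx=8,fy=8,interpolation=cv2.INTER_CUBIC)
    for z,r,col in((.032,.023,(0,255,255)),(.073,.023,(0,255,0)),(.03,.021,(255,0,0)),(0,.013,(255,0,255))): draw(d,C[n],ring(f+a*z,a,r),x0,y0,8,col)
    cv2.imwrite(f"pics/c_{n}.png",d)
E
python3 fit.py; python3 -c "
import cv2,numpy as np
a=cv2.imread('pics/c_top.png');b=cv2.imread('pics/c_scene.png')
o=np.zeros((560,960,3),np.uint8);o[:560,:400]=a;o[:480,400:]=b;cv2.imwrite('pics/c.png',cv2.resize(o,(800,467)))"
```

```text
[0.59314092 0.15592167 0.05958989] [ 0.01  0.17 -0.04  0.59  0.18  0.3   1.56  0.41  0.19  0.88  0.22  0.59
  1.01  0.12  0.13]
axis [-0.49911252 -0.02977732  0.8660254 ] captop [0.5567057  0.15374793 0.13721985]
```

View pics/c.png

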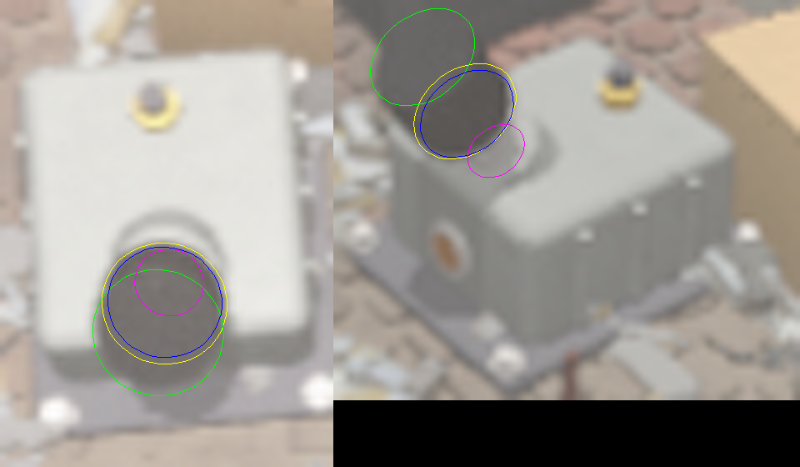

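```bash
python3 -m pendant; echo; python3 -m pendant --help; echo; python3 -m pendant '[]'
```

```text
invalid input
invalid input: not JSON, or not a number
invalid input
```

```bash
python3 - <<'E'
from cell import robot
from h import *
s=robot.get_state();print(s["time"]);M=R.from_rotvec(s["tool_rot"]).as_matrix();print(M.round(3))
print(M.T@(np.array([.5,.15,.26])-s["position"])*1000)
E
python3 -m pendant '[[[0,0,0],0.05,85],[[0,0,0],0.05,85],[[0,0,0],0.05,85],[[0,0,0],0,85],[[0,0,0],0,85]]'
```

```text
2.3
[[-0.938  0.346  0.   ]
 [ 0.346  0.938  0.   ]
 [-0.     0.    -1.   ]]
[-417.02223261 -336.05968704   -9.67871301]
time: 2.72
position: [0.2252, 0.6097, 0.2503]
tool_rot: [-0.781, -3.043, -0.0]
wrist_force: [-0.0, -0.4, 0.6]
gripper_width: 0.085
```

The documented rows only turn the tool about its own z. The neck leans 30°, so I'll check whether the turn entry also accepts three numbers, using a tiny value in free air.

```bash
python3 -m pendant '[[[0,0,0],[0,0.03,0],85],[[0,0,0],[0,0,0],85],[[0,0,0],[0,0,0],85],[[0,0,0],[0,0,0],85],[[0,0,0],[0,0,0],85]]'
```

```text
invalid input
```

```bash
cat > st.py <<'E'
from cell import robot
from h import *
import sys
s=robot.get_state();M=R.from_rotvec(s["tool_rot"]).as_matrix()
print("t",s["time"],"q",s["joint_pos"].round(3),"p",s["position"].round(4),"w",s["gripper_width"].round(4),"F",s["wrist_force"].round(1),"T",s["ft_torque"].round(2))
z=M[:,2];print("z",z.round(4),"tilt",np.degrees(np.arccos(-z[2])).round(2),"az",np.degrees(np.arctan2(z[1],z[0])).round(1),"y",M[:,1].round(3))
if len(sys.argv)>3:
    t=np.array(list(map(float,sys.argv[1:4])));print("shift",(M.T@(t-s["position"])*1000).round(1))
E
python3 st.py .5 .03 .5
```

```text
Traceback (most recent call last):
  File "st.py", line 5, in <module>
    print("t",s["time"],"q",s["joint_pos"].round(3),"p",s["position"].round(4),"w",s["gripper_width"].round(4),"F",s["wrist_force"].round(1),"T",s["ft_torque"].round(2))
                                                                                   ^^^^^^^^^^^^^^^^^^^^^^^^
AttributeError: 'float' object has no attribute 'round'
```

```bash
sed -i 's/s\["gripper_width"\].round(4)/round(s["gripper_width"],4)/' st.py; python3 st.py .5 .03 .5
```

```text
t 2.7167 q [1.134 0.124 1.65  0.    1.368 0.066] p [0.2252 0.6097 0.2503] w 0.085 F [-0.  -0.4  0.6] T [-0.05 -0.03 -0.01]
z [-0.  0. -1.] tilt 0.0 az 160.7 y [ 0.482  0.876 -0.   ]
shift [-520.  -375.7 -249.7]
```

```bash
python3 -m pendant '[[[-30,-22,-15],0,85],[[-30,-22,-15],0,85],[[-30,-22,-15],0,85],[[-30,-22,-15],0,85],[[-30,-22,-15],0,85]]';python3 -m pendant '[[[-30,-22,-15],0,85],[[-30,-22,-15],0,85],[[-30,-22,-15],0,85],[[-30,-22,-15],0,85],[[-30,-22,-15],0,85]]';python3 -m pendant '[[[-30,-22,-15],0,85],[[-30,-22,-15],0,85],[[-30,-22,-15],0,85],[[-30,-22,-15],0,85],[[-30,-22,-15],0,85]]'; python3 st.py .7 .042 .6
```

```text
time: 3.13
position: [0.3038, 0.4394, 0.326]
tool_rot: [0.78, 3.043, 0.0]
wrist_force: [0.1, 0.9, 0.0]
gripper_width: 0.0852
time: 3.55
position: [0.3819, 0.2705, 0.4014]
tool_rot: [0.78, 3.042, 0.001]
wrist_force: [0.1, -0.1, 1.0]
gripper_width: 0.085
time: 3.97
position: [0.4602, 0.1017, 0.4764]
tool_rot: [0.781, 3.042, 0.001]
wrist_force: [0.4, 0.6, -0.1]
gripper_width: 0.0849
t 3.9667 q [ 0.103 -0.318  1.689  0.     1.769 -0.965] p [0.4602 0.1017 0.4764] w 0.0849 F [ 0.4  0.6 -0.1] T [ 0.01 -0.03  0.04]
z [ 1.1e-03  2.0e-04 -1.0e+00] tilt 0.06 az 10.0 y [0.482 0.876 0.001]
shift [-239.    63.3 -123.3]
```

```bash
python3 st.py .7 .096 .62; python3 -m pendant '[[[-30,17,-20],0,85],[[-30,17,-20],0,85],[[-30,17,-20],0,85],[[-30,17,-20],0,85],[[-30,17,-20],0,85]]'; python3 st.py .75 .099 .62
```

```text
t 3.9667 q [ 0.103 -0.318  1.689  0.     1.769 -0.965] p [0.4602 0.1017 0.4764] w 0.0849 F [ 0.4  0.6 -0.1] T [ 0.01 -0.03  0.04]
z [ 1.1e-03  2.0e-04 -1.0e+00] tilt 0.06 az 10.0 y [0.482 0.876 0.001]
shift [-213.   110.7 -143.3]
time: 4.38
position: [0.6338, 0.1051, 0.5763]
tool_rot: [0.782, 3.042, 0.0]
wrist_force: [-0.2, 0.2, -0.4]
gripper_width: 0.0851
t 4.3833 q [ 0.081  0.103  1.136  0.     1.902 -0.987] p [0.6338 0.1051 0.5763] w 0.0851 F [-0.2  0.2 -0.4] T [-0.01  0.01 -0.03]
z [ 3.e-04  0.e+00 -1.e+00] tilt 0.02 az 6.0 y [0.482 0.876 0.   ]
shift [-104.8   50.7  -43.7]
```

```bash
python3 - <<'E'
from cell import vision
import cv2
c=vision.camera("scene"); cv2.imwrite("pics/s2.png",c["img"][:,:,::-1])
E
```

```text
(no output)
```

View pics/s2.png

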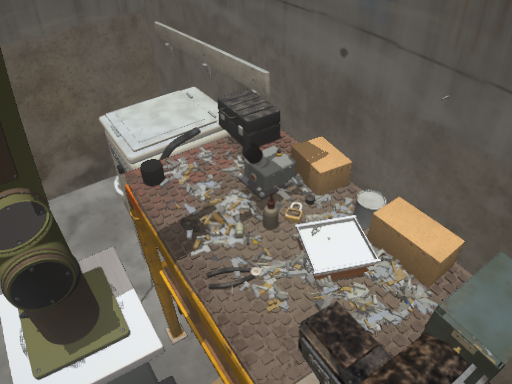

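```bash
python3 -m pendant '[[[0,0,-35],0,85],[[0,0,-35],0,85],[[0,0,-35],0,85],[[0,0,-35],0,85],[[0,0,-35],0,85]]'; python3 st.py .7 .096 .8
```

```text
time: 4.85
position: [0.6316, 0.1055, 0.7523]
tool_rot: [0.781, 3.042, 0.0]
wrist_force: [1.5, -0.0, 1.5]
gripper_width: 0.0852
t 4.85 q [ 0.082  0.304  0.584  0.     2.253 -0.987] p [0.6316 0.1055 0.7523] w 0.0852 F [ 1.5 -0.   1.5] T [-0.05 -0.05 -0.05]
z [ 7.e-04  1.e-04 -1.e+00] tilt 0.04 az 6.3 y [0.482 0.876 0.   ]
shift [-64.6  24.7 -47.7]
```

```bash
python3 -m pendant '[[[-7,-12,-10],0,85],[[0,0,-10],0,85],[[0,0,-10],0,85],[[0,0,-10],0,85],[[0,0,0],0,85]]'; python3 st.py .7 .096 .8;  python3 -m pendant '[[[-17,10,0],0,85],[[-17,10,0],0,85],[[-17,10,0],0,85],[[0,0,0],0,85],[[0,0,0],0,85]]'; python3 st.py .7 .096 .8
```

```text
time: 5.27
position: [0.6325, 0.0915, 0.792]
tool_rot: [0.781, 3.04, 0.002]
wrist_force: [0.5, 0.5, 0.7]
gripper_width: 0.0852
t 5.2667 q [ 0.06   0.403  0.371 -0.     2.365 -1.008] p [0.6325 0.0915 0.792 ] w 0.0852 F [0.5 0.5 0.7] T [-0.   -0.03  0.08]
z [ 3.3e-03  2.0e-04 -1.0e+00] tilt 0.19 az 3.3 y [0.482 0.876 0.002]
shift [-57.   36.5  -7.8]
time: 5.68
position: [0.6851, 0.0924, 0.779]
tool_rot: [-0.782, -3.04, 0.001]
wrist_force: [-0.3, 0.4, -0.5]
gripper_width: 0.0852
t 5.6833 q [ 5.600e-02  6.470e-01  3.100e-02  1.000e-03  2.467e+00 -1.011e+00] p [0.6851 0.0924 0.779 ] w 0.0852 F [-0.3  0.4 -0.5] T [-0.06  0.02  0.01]
z [-2.4e-03  2.0e-04 -1.0e+00] tilt 0.14 az 174.5 y [ 0.483  0.876 -0.001]
shift [-11.3  10.3 -21.1]
```

```bash
python3 -m pendant '[[[0,0,-40],0,85],[[0,0,-40],0,85],[[0,0,-40],0,85],[[0,0,-40],0,85],[[0,0,0],0,85]]'; python3 st.py .7 .096 .8;  python3 -m pendant '[[[0,0,40],0,85],[[0,0,0],0,85],[[0,0,0],0,85],[[0,0,0],0,85],[[0,0,0],0,85]]'; python3 st.py .7 .096 .8
```

```text
time: 6.1
position: [0.6004, 0.0822, 0.8576]
tool_rot: [0.766, 2.98, 0.038]
wrist_force: [-1.3, -0.5, 0.9]
gripper_width: 0.0848
t 6.1 q [ 0.045  0.528  0.025  0.009  2.52  -1.015] p [0.6004 0.0822 0.8576] w 0.0848 F [-1.3 -0.5  0.9] T [-0.01  0.09 -0.01]
z [ 0.0681  0.0081 -0.9976] tilt 3.93 az 6.8 y [0.481 0.876 0.04 ]
shift [-77.2  57.7  64.4]
time: 6.52
position: [0.6114, 0.0827, 0.8392]
tool_rot: [0.768, 2.985, 0.036]
wrist_force: [-0.4, 0.7, 1.2]
gripper_width: 0.0854
t 6.5167 q [ 0.045  0.446  0.201  0.008  2.431 -1.016] p [0.6114 0.0827 0.8392] w 0.0854 F [-0.4  0.7  1.2] T [-0.    0.04 -0.02]
z [ 0.0633  0.008  -0.998 ] tilt 3.66 az 7.2 y [0.481 0.876 0.038]
shift [-69.   52.8  44.8]
```

```bash
python3 -m pendant '[[[-4,2,-8],0,85],[[-4,2,-8],0,85],[[-4,2,-8],0,85],[[-4,2,-8],0,85],[[-4,2,-8],0,85]]'; python3 st.py; python3 -m pendant '[[[-4,2,-8],0,85],[[-4,2,-8],0,85],[[-4,2,-8],0,85],[[-4,2,-8],0,85],[[-4,2,-8],0,85]]'; python3 st.py
```

```text
time: 6.93
position: [0.6123, 0.079, 0.8513]
tool_rot: [0.765, 2.974, 0.043]
wrist_force: [0.0, 0.0, -0.3]
gripper_width: 0.0852
t 6.9333 q [ 0.038  0.539  0.025  0.012  2.502 -1.019] p [0.6123 0.079  0.8513] w 0.0852 F [ 0.   0.  -0.3] T [ 0.    0.01 -0.01]
z [ 0.0749  0.0098 -0.9971] tilt 4.33 az 7.5 y [0.481 0.876 0.045]
time: 7.35
position: [0.6095, 0.0747, 0.8568]
tool_rot: [0.762, 2.959, 0.053]
wrist_force: [-0.3, 0.2, 0.1]
gripper_width: 0.0853
t 7.35 q [ 0.031  0.53   0.025  0.015  2.494 -1.024] p [0.6095 0.0747 0.8568] w 0.0853 F [-0.3  0.2  0.1] T [-0.05  0.08  0.05]
z [ 0.0918  0.0121 -0.9957] tilt 5.31 az 7.5 y [0.48  0.875 0.055]
```

```bash
python3 -m pendant '[[[-14,12,-36],0,85],[[-14,12,-36],0,85],[[-14,12,-36],0,85],[[-14,12,-36],0,85],[[-14,12,-36],0,85]]'; python3 st.py
```

```text
time: 7.77
position: [0.5803, 0.0783, 0.8911]
tool_rot: [0.741, 2.881, 0.099]
wrist_force: [-0.1, -0.8, 0.5]
gripper_width: 0.0849
t 7.7667 q [ 0.035  0.474  0.025  0.027  2.465 -1.01 ] p [0.5803 0.0783 0.8911] w 0.0849 F [-0.1 -0.8  0.5] T [0.03 0.1  0.01]
z [ 0.1753  0.023  -0.9842] tilt 10.19 az 7.5 y [0.473 0.875 0.105]
```

```bash
cat > dv.py <<'E'
from cell import robot
from h import *
import sys
M=R.from_rotvec(robot.get_state()["tool_rot"]).as_matrix(); print((M.T@np.array(list(map(float,sys.argv[1:4])))).round(1))
E
python3 dv.py 26 -4 31
```

```text
[-28.8  12.1 -26. ]
```

```bash
python3 -m pendant '[[[-29,12,-26],0,85],[[-29,12,-26],0,85],[[-29,12,-26],0,85],[[-29,12,-26],0,85],[[-29,12,-26],0,85]]'; python3 st.py;python3 dv.py 24 -8 31
```

```text
time: 8.18
position: [0.6153, 0.0467, 0.8905]
tool_rot: [0.722, 2.799, 0.141]
wrist_force: [0.5, -0.6, -1.0]
gripper_width: 0.0849
t 8.1833 q [-0.027  0.485  0.025  0.056  2.367 -1.048] p [0.6153 0.0467 0.8905] w 0.0849 F [ 0.5 -0.6 -1. ] T [-0.07  0.07  0.02]
z [ 0.2613  0.0317 -0.9647] tilt 15.26 az 6.9 y [0.463 0.873 0.154]
[-30.8   8.9 -23.9]
```

```bash
python3 -m pendant '[[[-31,9,-24],0,85],[[-31,9,-24],0,85],[[-31,9,-24],0,85],[[-31,9,-24],0,85],[[-31,9,-24],0,85]]'; python3 st.py;python3 dv.py 24 -8 31;python3 dv.py 24 8 31
```

```text
time: 8.6
position: [0.638, 0.0042, 0.8996]
tool_rot: [0.699, 2.707, 0.178]
wrist_force: [0.4, 0.4, -0.0]
gripper_width: 0.0847
t 8.6 q [-0.107  0.482  0.025  0.097  2.276 -1.096] p [0.638  0.0042 0.8996] w 0.0847 F [ 0.4  0.4 -0. ] T [0.   0.19 0.02]
z [ 0.3536  0.036  -0.9347] tilt 20.82 az 5.8 y [0.447 0.871 0.203]
[-32.7  10.  -20.8]
[-24.9  24.  -20.2]
```

```bash
python3 -m pendant '[[[-33,10,-21],0,85],[[-33,10,-21],0,85],[[-33,10,-21],0,85],[[-33,10,-21],0,85],[[-33,10,-21],0,85]]'; python3 st.py;python3 dv.py 24 -8 31;python3 dv.py 24 8 31
```

```text
time: 9.02
position: [0.662, -0.0322, 0.9094]
tool_rot: [0.675, 2.607, 0.209]
wrist_force: [-0.4, 0.9, 0.6]
gripper_width: 0.0852
t 9.0167 q [-0.173  0.484  0.025  0.137  2.175 -1.133] p [ 0.662  -0.0322  0.9094] w 0.0852 F [-0.4  0.9  0.6] T [-0.02  0.18 -0.02]
z [ 0.4479  0.0356 -0.8934] tilt 26.7 az 4.5 y [0.427 0.87  0.249]
[-34.4  11.  -17.2]
[-26.5  24.9 -16.7]
```

Need about 3.3° more: roughly 3 rows.

```bash
python3 -m pendant '[[[-34,11,-17],0,85],[[-34,11,-17],0,85],[[-34,11,-17],0,85],[[0,0,0],0,85],[[0,0,0],0,85]]'; python3 st.py;python3 dv.py 24 -8 31
```

```text
time: 9.43
position: [0.6783, -0.0502, 0.9144]
tool_rot: [0.663, 2.548, 0.224]
wrist_force: [-0.7, 0.3, 0.2]
gripper_width: 0.085
t 9.4333 q [-0.203  0.488  0.025  0.157  2.112 -1.149] p [ 0.6783 -0.0502  0.9144] w 0.085 F [-0.7  0.3  0.2] T [-0.01  0.24  0.05]
z [ 0.5019  0.0332 -0.8643] tilt 30.2 az 3.8 y [0.414 0.868 0.273]
[-35.3  11.5 -15. ]
```

```bash
python3 st.py .506 .15 .35
```

```text
t 9.4333 q [-0.203  0.488  0.025  0.157  2.112 -1.149] p [ 0.6783 -0.0502  0.9144] w 0.085 F [-0.7  0.3  0.2] T [-0.01  0.24  0.05]
z [ 0.5019  0.0332 -0.8643] tilt 30.2 az 3.8 y [0.414 0.868 0.273]
shift [468.2 -51.8 407.9]
```

```bash
for i in 1; do python3 -m pendant '[[[14,-2,13],0,85],[[29,-3,26],0,85],[[29,-3,26],0,85],[[29,-3,26],0,85],[[29,-3,26],0,85]]'; done; python3 -m pendant '[[[29,-3,26],0,85],[[29,-3,26],0,85],[[29,-3,26],0,85],[[29,-3,26],0,85],[[29,-3,26],0,85]]'; python3 st.py .506 .15 .30
```

```text
time: 9.85
position: [0.6437, -0.0041, 0.7921]
tool_rot: [0.662, 2.546, 0.226]
wrist_force: [0.8, 0.5, 0.8]
gripper_width: 0.0853
time: 10.27
position: [0.5927, 0.0593, 0.6138]
tool_rot: [0.662, 2.547, 0.226]
wrist_force: [0.0, 0.4, 0.3]
gripper_width: 0.085
t 10.2667 q [-0.007 -0.28   1.489  0.039  1.406 -1.065] p [0.5927 0.0593 0.6138] w 0.085 F [0.  0.4 0.3] T [-0.07  0.23 -0.01]
z [ 0.5025  0.0351 -0.8639] tilt 30.25 az 4.0 y [0.413 0.868 0.275]
shift [243.1 -43.5 230.6]
```

Tilt holds. I'll go down, then turn the wrist to the positive end.

```bash
python3 -m pendant '[[[28,-5,26],0,85],[[28,-5,26],0,85],[[28,-5,26],0,85],[[28,-5,26],0,85],[[28,-5,26],0,85]]'; 
for i in 1; do python3 -m pendant '[[[0,0,0],0.12,85],[[0,0,0],0.12,85],[[0,0,0],0.12,85],[[0,0,0],0.12,85],[[0,0,0],0.12,85]]'; python3 -m pendant '[[[0,0,0],0.12,85],[[0,0,0],0.12,85],[[0,0,0],0.12,85],[[0,0,0],0.12,85],[[0,0,0],0.12,85]]';python3 -m pendant '[[[0,0,0],0.12,85],[[0,0,0],0.12,85],[[0,0,0],0.12,85],[[0,0,0],0.12,85],[[0,0,0],0.12,85]]';python3 -m pendant '[[[0,0,0],0.12,85],[[0,0,0],0.12,85],[[0,0,0],0.12,85],[[0,0,0],0.12,85],[[0,0,0],0.12,85]]';python3 -m pendant '[[[0,0,0],0.12,85],[[0,0,0],0.12,85],[[0,0,0],0.12,85],[[0,0,0],0.12,85],[[0,0,0],0.12,85]]';python3 -m pendant '[[[0,0,0],0.12,85],[[0,0,0],0.12,85],[[0,0,0],0.12,85],[[0,0,0],0.12,85],[[0,0,0],0.12,85]]'; done |grep time; python3 st.py .506 .15 .224
```

```text
time: 10.68
position: [0.5415, 0.1114, 0.4357]
tool_rot: [0.662, 2.547, 0.227]
wrist_force: [-0.2, 1.2, 0.3]
gripper_width: 0.0851
time: 11.1
time: 11.52
time: 11.93
time: 12.35
time: 12.77
time: 13.18
t 13.1833 q [ 0.115 -0.437  1.897 -0.025  1.155  2.663] p [0.5422 0.1109 0.4373] w 0.0852 F [-0.2 -1.1  0.2] T [-0.01  0.27 -0.03]
z [ 0.5021  0.0352 -0.8641] tilt 30.22 az 4.0 y [-0.709 -0.555 -0.435]
shift [-104.5   96.8  167.5]
```

```bash
python3 -m pendant '[[[-18,16,28],0,85],[[-18,16,28],0,85],[[-18,16,28],0,85],[[-18,16,28],0,85],[[-18,16,28],0,85]]'; python3 -m pendant '[[[-14.5,16.8,27.5],0,85],[[0,0,0],0,85],[[0,0,0],0,85],[[0,0,0],0,85],[[0,0,0],0,85]]'; python3 st.py .506 .15 .224; python3 - <<'E'
from cell import vision
from h import *
import pickle
C={n:vision.camera(n) for n in("top","scene")}; pickle.dump(C,open("c1.pkl","wb"))
a=cv2.resize(C["top"]["img"][100:220,160:290,::-1],None,fx=3,fy=3,interpolation=cv2.INTER_CUBIC);b=cv2.resize(C["scene"]["img"][90:210,200:330,::-1],None,fx=3,fy=3,interpolation=cv2.INTER_CUBIC)
cv2.imwrite("pics/d.png",np.hstack([a,b]))
E
```

```text
time: 13.6
position: [0.5107, 0.1458, 0.2573]
tool_rot: [-2.473, 1.299, -0.642]
wrist_force: [0.9, -0.3, 0.4]
gripper_width: 0.0851
time: 14.02
position: [0.5081, 0.149, 0.228]
tool_rot: [-2.469, 1.298, -0.648]
wrist_force: [0.6, 0.0, 0.8]
gripper_width: 0.0852
t 14.0167 q [ 0.221 -0.424  2.234 -0.106  0.806  2.813] p [0.5081 0.149  0.228 ] w 0.0852 F [0.6 0.  0.8] T [-0.02  0.21 -0.02]
z [ 0.5072  0.0358 -0.8611] tilt 30.56 az 4.0 y [-0.704 -0.558 -0.438]
shift [-2.9  2.7  2.4]
```

View pics/d.png

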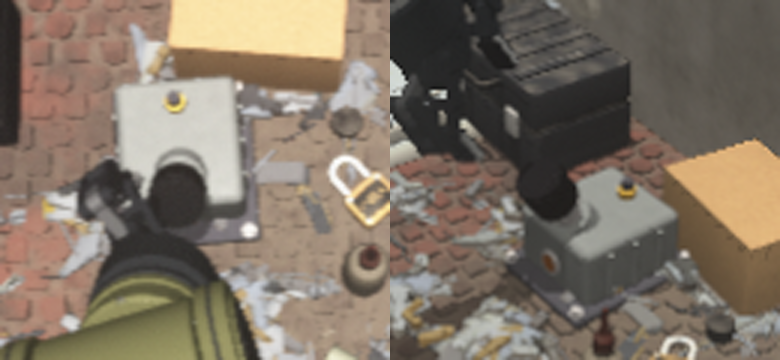

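```bash
python3 st.py .546 .1522 .154|tail -1
```

```text
shift [-2.6  3.1 82.6]
```

```bash
python3 -m pendant '[[[-1,1,28],0,85],[[-1,1,28],0,85],[[-1,1,26],0,85],[[0,0,0],0,85],[[0,0,0],0,85]]'; python3 st.py .5645 .1535 .1223; python3 - <<'E'
from cell import vision
from h import *
import pickle
C={n:vision.camera(n) for n in("top","scene")}; pickle.dump(C,open("c1.pkl","wb"))
a=cv2.resize(C["top"]["img"][130:210,180:260,::-1],None,fx=5,fy=5,interpolation=cv2.INTER_CUBIC);b=cv2.resize(C["scene"]["img"][110:190,220:300,::-1],None,fx=5,fy=5,interpolation=cv2.INTER_CUBIC)
o=np.hstack([a,b]).astype(float);o=255*(o/255).clip(0,1)**.5
cv2.imwrite("pics/e.png",o.astype(np.uint8))
E
```

```text
time: 14.53
position: [0.5435, 0.1521, 0.1501]
tool_rot: [-2.475, 1.301, -0.64]
wrist_force: [-0.3, -0.4, 0.7]
gripper_width: 0.0848
t 14.5333 q [ 0.21  -0.235  2.23  -0.121  0.629  2.828] p [0.5435 0.1521 0.1501] w 0.0848 F [-0.3 -0.4  0.7] T [-0.05  0.19  0.03]
z [ 0.5     0.034  -0.8653] tilt 30.08 az 3.9 y [-0.708 -0.559 -0.431]
shift [ 2.2 -3.7 34.6]
```

View pics/e.png

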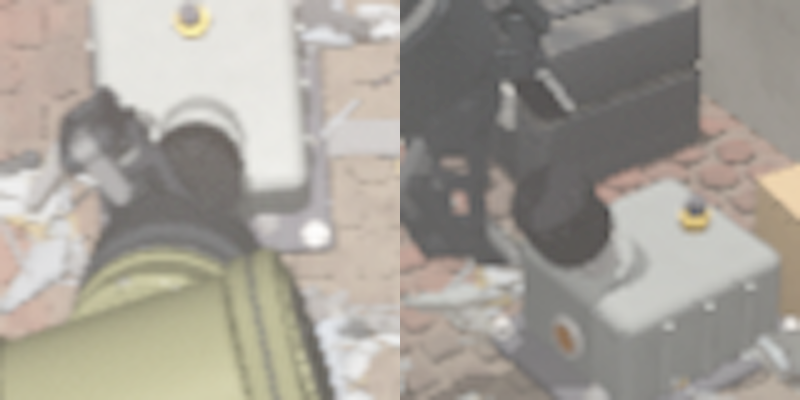

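```bash
python3 - <<'E'
from h import *
import pickle
C=pickle.load(open("c1.pkl","rb"))
M=R.from_rotvec([-2.475,1.301,-.64]).as_matrix();p=np.array([.5435,.1521,.1501]);z=M[:,2];y=M[:,1]
T=np.array([.556,.153,.137])
fs=[C["top"],C["scene"]];outs=[]
for c,(x0,y0) in zip(fs,[(180,130),(220,110)]):
    d=cv2.resize(c["img"][y0:y0+80,x0:x0+80,::-1],None,fx=5,fy=5,interpolation=cv2.INTER_CUBIC);d=(255*(d/255.)**.5).astype(np.uint8)
    draw(d,c,np.array([p-z*.06,p+z*.019]),x0,y0,5,(0,0,255))
    for s in(1,-1): draw(d,c,np.array([p+s*y*.0425-z*.06,p+s*y*.0425+z*.006]),x0,y0,5,(255,0,0))
    a=-z
    draw(d,c,ring(T,a,.023),x0,y0,5,(0,255,0));draw(d,c,ring(T-a*.041,a,.023),x0,y0,5,(0,255,255)); outs.append(d)
cv2.imwrite("pics/f.png",np.hstack(outs))
E
```

```text
(no output)
```

View pics/f.png

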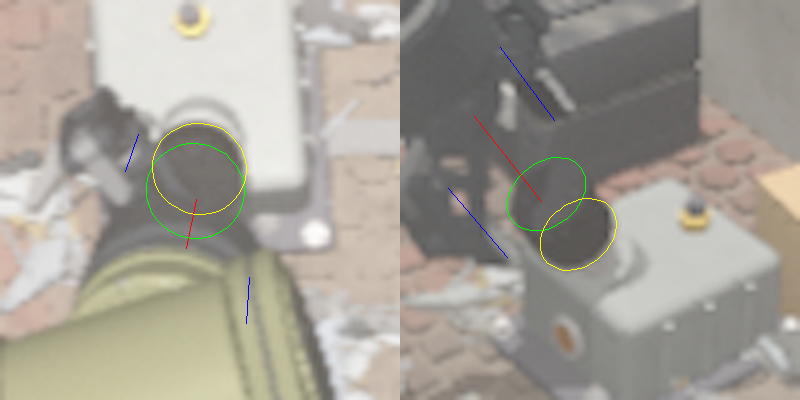

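```bash
python3 st.py .5640 .1545 .1225|tail -1;python3 -m pendant '[[[1,-2,10],0,85],[[0,-2,10],0,85],[[0,0,8],0,85],[[0,0,6],0,85],[[0,0,0],0,85]]'; python3 st.py .5640 .1545 .1225
```

```text
shift [ 0.3 -1.7 36.1]
time: 15.05
position: [0.5638, 0.1549, 0.1229]
tool_rot: [-2.474, 1.3, -0.641]
wrist_force: [-0.3, -0.1, -0.3]
gripper_width: 0.0851
t 15.05 q [ 0.207 -0.144  2.205 -0.13   0.562  2.837] p [0.5638 0.1549 0.1229] w 0.0851 F [-0.3 -0.1 -0.3] T [ 0.02  0.21 -0.01]
z [ 0.5013  0.0346 -0.8646] tilt 30.17 az 3.9 y [-0.707 -0.559 -0.432]
shift [0.4 0.3 0.4]
```

Arrived with no contact. Closing at 20 N.

```bash
python3 -m pendant '[[[0,0,0],0,35],[[0,0,0],0,35],[[0,0,0],0,35],[[0,0,0],0,35],[[0,0,0],0,35]]' 20; python3 -m pendant '[[[0,0,0],0,35],[[0,0,0],0,35],[[0,0,0],0,35],[[0,0,0],0,35],[[0,0,0],0,35]]' 20; python3 st.py .5640 .1545 .1225
```

```text
time: 15.47
position: [0.5638, 0.155, 0.1236]
tool_rot: [-2.474, 1.3, -0.642]
wrist_force: [-4.6, -0.5, 4.7]
gripper_width: 0.0444
time: 15.88
position: [0.5638, 0.155, 0.1236]
tool_rot: [-2.474, 1.3, -0.642]
wrist_force: [-5.5, -1.0, 6.1]
gripper_width: 0.0442
t 15.8833 q [ 0.207 -0.145  2.205 -0.13   0.562  2.837] p [0.5638 0.155  0.1236] w 0.0442 F [-5.5 -1.   6.1] T [-0.1   0.56 -0.08]
z [ 0.5018  0.0346 -0.8643] tilt 30.2 az 3.9 y [-0.707 -0.559 -0.433]
shift [0.3 0.6 1. ]
```

```bash
python3 -m pendant '[[[0,0,0],-0.06,35],[[0,0,-0.2],-0.12,35],[[0,0,-0.34],-0.12,35],[[0,0,-0.34],-0.12,35],[[0,0,-0.34],-0.12,35]]' 50; python3 st.py
```

```text
time: 16.3
position: [0.5631, 0.1548, 0.1238]
tool_rot: [-2.838, 0.607, -0.752]
wrist_force: [0.9, 0.1, -0.0]
gripper_width: 0.0434
t 16.3 q [ 0.207 -0.147  2.206 -0.13   0.563  2.291] p [0.5631 0.1548 0.1238] w 0.0434 F [ 0.9  0.1 -0. ] T [-0.13  0.19 -0.08]
z [ 0.5016  0.0344 -0.8644] tilt 30.18 az 3.9 y [-0.346 -0.908 -0.237]
```

```bash
A='x'; python3 -m pendant '[[[0,0,-0.34],-0.12,35],[[0,0,-0.34],-0.12,35],[[0,0,-0.34],-0.12,35],[[0,0,-0.34],-0.12,35],[[0,0,-0.34],-0.12,35]]' 50; python3 -m pendant '[[[0,0,-0.34],-0.12,35],[[0,0,-0.34],-0.12,35],[[0,0,-0.34],-0.12,35],[[0,0,-0.34],-0.12,35],[[0,0,-0.34],-0.12,35]]' 50; python3 st.py
```

```text
time: 16.72
position: [0.5624, 0.1546, 0.1253]
tool_rot: [3.011, 0.269, 0.815]
wrist_force: [0.7, -2.0, 0.4]
gripper_width: 0.0435
time: 17.13
position: [0.5617, 0.1541, 0.1269]
tool_rot: [2.668, 1.094, 0.738]
wrist_force: [1.0, -4.5, 0.5]
gripper_width: 0.0435
t 17.1333 q [ 0.207 -0.156  2.208 -0.13   0.57   1.09 ] p [0.5617 0.1541 0.1269] w 0.0435 F [ 1.  -4.5  0.5] T [-0.58  0.02 -0.41]
z [ 0.5019  0.0334 -0.8643] tilt 30.2 az 3.8 y [ 0.614 -0.718  0.329]
```

```bash
python3 -m pendant '[[[0,0,-0.34],-0.12,35],[[0,0,-0.34],-0.12,35],[[0,0,-0.34],-0.12,35],[[0,0,-0.34],-0.12,35],[[0,0,-0.34],-0.12,35]]' 50; python3 -m pendant '[[[0,0,-0.34],-0.12,35],[[0,0,-0.34],-0.12,35],[[0,0,-0.34],-0.12,35],[[0,0,-0.34],-0.12,35],[[0,0,-0.34],-0.12,35]]' 50; python3 st.py;  python3 -m pendant '[[[0,0,-0.34],-0.12,35],[[0,0,-0.34],-0.12,35],[[0,0,-0.34],-0.12,35],[[0,0,-0.34],-0.12,35],[[0,0,-0.34],-0.12,35]]' 50; python3 st.py
```

```text
time: 17.55
position: [0.5611, 0.1536, 0.1286]
tool_rot: [2.138, 1.761, 0.607]
wrist_force: [2.0, -7.4, 1.1]
gripper_width: 0.0437
time: 17.97
position: [0.5606, 0.1535, 0.1304]
tool_rot: [1.476, 2.244, 0.438]
wrist_force: [3.3, -7.7, 1.0]
gripper_width: 0.0437
t 17.9667 q [ 0.206 -0.164  2.209 -0.131  0.577 -0.11 ] p [0.5606 0.1535 0.1304] w 0.0437 F [ 3.3 -7.7  1. ] T [-1.05 -0.23 -0.69]
z [ 0.5031  0.0327 -0.8636] tilt 30.27 az 3.7 y [0.79  0.388 0.475]
time: 18.38
position: [0.56, 0.1537, 0.1322]
tool_rot: [0.732, 2.53, 0.243]
wrist_force: [2.8, -7.0, 0.2]
gripper_width: 0.0433
t 18.3833 q [ 0.207 -0.169  2.21  -0.13   0.579 -0.711] p [0.56   0.1537 0.1322] w 0.0433 F [ 2.8 -7.   0.2] T [-0.86 -0.31 -0.63]
z [ 0.5038  0.0332 -0.8632] tilt 30.33 az 3.8 y [0.454 0.84  0.297]
```

```bash
python3 -m pendant '[[[0,0,-0.34],-0.12,35],[[0,0,-0.34],-0.12,35],[[0,0,-0.34],-0.12,35],[[0,0,-0.34],-0.12,35],[[0,0,-0.34],-0.12,35]]' 50; python3 -m pendant '[[[0,0,-0.34],-0.12,35],[[0,0,-0.34],-0.12,35],[[0,0,-0.34],-0.12,35],[[0,0,-0.34],-0.12,35],[[0,0,-0.34],-0.12,35]]' 50; python3 st.py;  python3 -m pendant '[[[0,0,-0.34],-0.12,35],[[0,0,-0.34],-0.12,35],[[0,0,-0.34],-0.12,35],[[0,0,-0.34],-0.12,35],[[0,0,-0.34],-0.12,35]]' 50; python3 st.py
```

```text
time: 18.8
position: [0.5592, 0.154, 0.1338]
tool_rot: [-0.048, 2.612, 0.035]
wrist_force: [2.7, -3.3, 1.0]
gripper_width: 0.0437
time: 19.22
position: [0.5583, 0.1542, 0.1353]
tool_rot: [-0.821, 2.491, -0.176]
wrist_force: [2.5, -0.4, 0.3]
gripper_width: 0.0434
t 19.2167 q [ 0.208 -0.177  2.211 -0.128  0.586 -1.912] p [0.5583 0.1542 0.1353] w 0.0434 F [ 2.5 -0.4  0.3] T [-0.1  -0.21 -0.11]
z [ 0.5042  0.0345 -0.8629] tilt 30.36 az 3.9 y [-0.521  0.809 -0.272]
time: 19.63
position: [0.5572, 0.1544, 0.1365]
tool_rot: [-1.545, 2.172, -0.377]
wrist_force: [2.5, 0.8, 0.6]
gripper_width: 0.0437
t 19.6333 q [ 0.209 -0.181  2.212 -0.127  0.589 -2.512] p [0.5572 0.1544 0.1365] w 0.0437 F [2.5 0.8 0.6] T [-0.06 -0.11 -0.05]
z [ 0.5036  0.0348 -0.8632] tilt 30.32 az 4.0 y [-0.819  0.337 -0.464]
```

```bash
python3 -m pendant '[[[0,0,-0.34],-0.12,35],[[0,0,-0.34],-0.12,35],[[0,0,0],0,70],[[0,0,0],0,70],[[0,0,0],0,70]]' 50; python3 st.py; python3 - <<'E'
from cell import vision
from h import *
C={n:vision.camera(n) for n in("top","scene")}
a=cv2.resize(C["top"]["img"][130:210,180:260,::-1],None,fx=5,fy=5,interpolation=cv2.INTER_CUBIC);b=cv2.resize(C["scene"]["img"][110:190,220:300,::-1],None,fx=5,fy=5,interpolation=cv2.INTER_CUBIC)
o=np.hstack([a,b]).astype(float);o=255*(o/255).clip(0,1)**.5
cv2.imwrite("pics/g.png",o.astype(np.uint8))
E
```

```text
time: 20.05
position: [0.5558, 0.1544, 0.136]
tool_rot: [-1.804, 1.999, -0.448]
wrist_force: [-0.2, -0.0, 0.7]
gripper_width: 0.0701
t 20.05 q [ 0.209 -0.183  2.214 -0.126  0.592 -2.744] p [0.5558 0.1544 0.136 ] w 0.0701 F [-0.2 -0.   0.7] T [-0.    0.25  0.01]
z [ 0.5011  0.0346 -0.8647] tilt 30.15 az 3.9 y [-0.862  0.112 -0.495]
```

View pics/g.png

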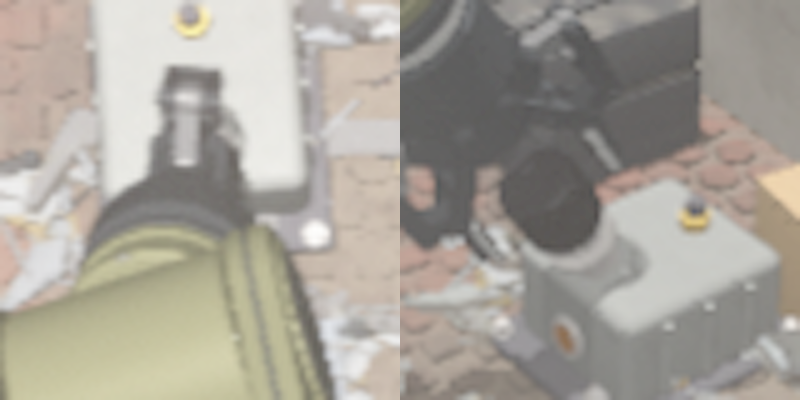

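```bash
python3 -m pendant '[[[0,0,0],0.12,70],[[0,0,0],0.12,70],[[0,0,0],0.12,70],[[0,0,0],0.12,70],[[0,0,0],0.12,70]]'; python3 st.py | tail -2; (python3 -m pendant '[[[0,0,0],0.12,70],[[0,0,0],0.12,70],[[0,0,0],0.12,70],[[0,0,0],0.12,70],[[0,0,0],0.12,70]]'; python3 -m pendant '[[[0,0,0],0.12,70],[[0,0,0],0.12,70],[[0,0,0],0.12,70],[[0,0,0],0.12,70],[[0,0,0],0.12,70]]'; python3 -m pendant '[[[0,0,0],0.12,70],[[0,0,0],0.12,70],[[0,0,0],0.12,70],[[0,0,0],0.12,70],[[0,0,0],0.12,70]]'; python3 -m pendant '[[[0,0,0],0.12,70],[[0,0,0],0.12,70],[[0,0,0],0.12,70],[[0,0,0],0.12,70],[[0,0,0],0.12,70]]'; python3 -m pendant '[[[0,0,0],0.12,70],[[0,0,0],0.12,70],[[0,0,0],0.12,70],[[0,0,0],0.12,70],[[0,0,0],0.12,70]]'; python3 -m pendant '[[[0,0,0],0.12,70],[[0,0,0],0.12,70],[[0,0,0],0.12,70],[[0,0,0],0.12,70],[[0,0,0],0.12,70]]' )|grep force; python3 st.py .5572 .1544 .1365
```

```text
time: 20.57
position: [0.5559, 0.1545, 0.1361]
tool_rot: [-1.104, 2.396, -0.252]
wrist_force: [-0.4, 0.2, 0.2]
gripper_width: 0.0698
t 20.5667 q [ 0.209 -0.183  2.214 -0.126  0.592 -2.139] p [0.5559 0.1545 0.1361] w 0.0698 F [-0.4  0.2  0.2] T [-0.01  0.32 -0.02]
z [ 0.5012  0.0346 -0.8646] tilt 30.16 az 4.0 y [-0.664  0.656 -0.359]
wrist_force: [0.6, -0.0, 0.1]
wrist_force: [0.5, 0.8, -0.8]
wrist_force: [0.1, -0.2, 0.2]
wrist_force: [0.0, -1.1, -0.6]
wrist_force: [0.8, -0.7, 0.0]
wrist_force: [0.0, 0.2, -0.1]
t 23.0667 q [ 0.209 -0.183  2.214 -0.126  0.592  1.461] p [0.5559 0.1545 0.1361] w 0.0699 F [ 0.   0.2 -0.1] T [-0.    0.23 -0.03]
z [ 0.5013  0.0347 -0.8646] tilt 30.16 az 4.0 y [ 0.35  -0.922  0.166]
shift [1.2 0.6 0.4]
```

```bash
python3 -m pendant '[[[1,0.5,0.5],0,35],[[0,0,0],0,35],[[0,0,0],0,35],[[0,0,0],0,35],[[0,0,0],0,35]]' 20;  python3 -m pendant '[[[0,0,0],0,35],[[0,0,0],-0.06,35],[[0,0,-0.34],-0.12,35],[[0,0,-0.34],-0.12,35],[[0,0,-0.34],-0.12,35]]' 50; python3 st.py;python3 -m pendant '[[[0,0,-0.34],-0.12,35],[[0,0,-0.34],-0.12,35],[[0,0,-0.34],-0.12,35],[[0,0,-0.34],-0.12,35],[[0,0,-0.34],-0.12,35]]' 50; python3 -m pendant '[[[0,0,-0.34],-0.12,35],[[0,0,-0.34],-0.12,35],[[0,0,-0.34],-0.12,35],[[0,0,-0.34],-0.12,35],[[0,0,-0.34],-0.12,35]]' 50; python3 st.py
```

```text
time: 23.48
position: [0.5574, 0.1544, 0.1366]
tool_rot: [2.903, 0.609, 0.793]
wrist_force: [0.1, -0.3, 0.4]
gripper_width: 0.0444
time: 23.9
position: [0.5566, 0.1543, 0.1376]
tool_rot: [2.623, 1.169, 0.727]
wrist_force: [-2.9, -0.9, 3.0]
gripper_width: 0.0436
t 23.9 q [ 0.209 -0.183  2.211 -0.125  0.595  1.026] p [0.5566 0.1543 0.1376] w 0.0436 F [-2.9 -0.9  3. ] T [ 0.    0.41 -0.08]
z [ 0.5013  0.0346 -0.8646] tilt 30.17 az 3.9 y [ 0.65  -0.675  0.35 ]
time: 24.32
position: [0.5556, 0.1542, 0.1389]
tool_rot: [2.078, 1.82, 0.592]
wrist_force: [-3.2, -0.3, 4.1]
gripper_width: 0.0441
time: 24.73
position: [0.5546, 0.154, 0.1403]
tool_rot: [1.406, 2.285, 0.419]
wrist_force: [-4.8, -1.7, 4.6]
gripper_width: 0.0437
t 24.7333 q [ 0.209 -0.192  2.213 -0.125  0.603 -0.174] p [0.5546 0.154  0.1403] w 0.0437 F [-4.8 -1.7  4.6] T [-0.25  0.47 -0.25]
z [ 0.5006  0.0342 -0.865 ] tilt 30.12 az 3.9 y [0.769 0.442 0.462]
```

```bash
python3 -m pendant '[[[0,0,-0.5],-0.12,35],[[0,0,-0.5],-0.12,35],[[0,0,-0.4],-0.12,35],[[0,0,-0.4],-0.12,35],[[0,0,-0.4],-0.12,35]]' 50; python3 st.py;python3 -m pendant '[[[0,0,-0.4],-0.12,35],[[0,0,-0.4],-0.12,35],[[0,0,-0.4],-0.12,35],[[0,0,-0.4],-0.12,35],[[0,0,-0.4],-0.12,35]]' 50;python3 st.py; python3 -m pendant '[[[0,0,-0.34],-0.12,35],[[0,0,-0.34],-0.12,35],[[0,0,-0.34],-0.12,35],[[0,0,-0.34],-0.12,35],[[0,0,-0.34],-0.12,35]]' 50; python3 st.py
```

```text
time: 25.15
position: [0.5535, 0.1539, 0.1418]
tool_rot: [0.655, 2.551, 0.222]
wrist_force: [-0.8, -1.2, 1.1]
gripper_width: 0.0439
t 25.15 q [ 0.209 -0.197  2.215 -0.124  0.606 -0.775] p [0.5535 0.1539 0.1418] w 0.0439 F [-0.8 -1.2  1.1] T [-0.23  0.26 -0.21]
z [ 0.5005  0.0341 -0.8651] tilt 30.11 az 3.9 y [0.409 0.871 0.271]
time: 25.57
position: [0.5525, 0.1539, 0.1435]
tool_rot: [-0.127, 2.613, 0.014]
wrist_force: [-0.8, -0.0, 0.2]
gripper_width: 0.0437
t 25.5667 q [ 0.21  -0.202  2.216 -0.124  0.61  -1.375] p [0.5525 0.1539 0.1435] w 0.0437 F [-0.8 -0.   0.2] T [-0.12  0.27  0.01]
z [ 0.5007  0.0341 -0.865 ] tilt 30.12 az 3.9 y [-0.093  0.996 -0.015]
time: 25.98
position: [0.5518, 0.1538, 0.145]
tool_rot: [-0.898, 2.471, -0.196]
wrist_force: [-0.1, -1.0, 1.1]
gripper_width: 0.0437
t 25.9833 q [ 0.21  -0.206  2.216 -0.124  0.613 -1.976] p [0.5518 0.1538 0.145 ] w 0.0437 F [-0.1 -1.   1.1] T [-0.15  0.15 -0.06]
z [ 0.5009  0.0341 -0.8648] tilt 30.14 az 3.9 y [-0.563  0.772 -0.295]
```

```bash
python3 -m pendant '[[[0,0,-0.4],-0.12,35],[[0,0,-0.4],-0.12,35],[[0,0,-0.4],-0.12,35],[[0,0,-0.4],-0.12,35],[[0,0,-0.4],-0.12,35]]' 50;python3 st.py; python3 -m pendant '[[[0,0,-1],0,35],[[0,0,-1],0,35],[[0,0,-1],0,35],[[0,0,0],0,35],[[0,0,0],0,35]]' 50; python3 st.py
```

```text
time: 26.4
position: [0.5508, 0.1536, 0.1467]
tool_rot: [-1.616, 2.131, -0.395]
wrist_force: [1.1, -1.5, 0.3]
gripper_width: 0.0439
t 26.4 q [ 0.21  -0.211  2.217 -0.124  0.617 -2.576] p [0.5508 0.1536 0.1467] w 0.0439 F [ 1.1 -1.5  0.3] T [-0.25  0.15 -0.13]
z [ 0.501   0.0338 -0.8648] tilt 30.14 az 3.9 y [-0.836  0.279 -0.473]
time: 26.82
position: [0.5494, 0.1539, 0.1496]
tool_rot: [-1.607, 2.136, -0.392]
wrist_force: [1.1, -0.9, -0.1]
gripper_width: 0.0433
t 26.8167 q [ 0.211 -0.219  2.218 -0.122  0.624 -2.569] p [0.5494 0.1539 0.1496] w 0.0433 F [ 1.1 -0.9 -0.1] T [-0.06  0.21 -0.06]
z [ 0.5013  0.0347 -0.8646] tilt 30.17 az 4.0 y [-0.834  0.286 -0.472]
```

Pulling meets no force, so the cap is free of the thread. Withdrawing it along the axis.

```bash
python3 -m pendant '[[[0,0,-4],0,35],[[0,0,-5],0,35],[[0,0,-5],0,35],[[0,0,-5],0,35],[[0,0,-5],0,35]]' 50;python3 st.py|head -1; python3 -m pendant '[[[0,0,-20],0,35],[[0,0,-20],0,35],[[0,0,-20],0,35],[[0,0,-20],0,35],[[0,0,-20],0,35]]' 50; python3 st.py; python3 - <<'E'
from cell import vision
from h import *
C={n:vision.camera(n) for n in("top","scene")}
a=cv2.resize(C["top"]["img"][110:230,160:280,::-1],None,fx=3.3,fy=3.3);b=cv2.resize(C["scene"]["img"][90:210,190:310,::-1],None,fx=3.3,fy=3.3)
o=np.hstack([a,b]).astype(float);o=255*(o/255).clip(0,1)**.5
cv2.imwrite("pics/h.png",o.astype(np.uint8))
for n in C: print(vision.place_of(C[n],"tray"),vision.place_of(C[n],"cap"))
E
```

```text
time: 27.23
position: [0.5372, 0.1531, 0.1711]
tool_rot: [-1.608, 2.135, -0.393]
wrist_force: [-0.9, -0.1, -1.0]
gripper_width: 0.0441
t 27.2333 q [ 0.215 -0.279  2.227 -0.117  0.674 -2.574] p [0.5372 0.1531 0.1711] w 0.0441 F [-0.9 -0.1 -1. ] T [-0.03  0.31 -0.03]
time: 27.65
position: [0.4865, 0.1495, 0.258]
tool_rot: [-1.607, 2.135, -0.393]
wrist_force: [-0.2, 0.5, -0.1]
gripper_width: 0.0441
t 27.65 q [ 0.234 -0.502  2.234 -0.106  0.892 -2.582] p [0.4865 0.1495 0.258 ] w 0.0441 F [-0.2  0.5 -0.1] T [-0.06  0.28  0.08]
z [ 0.5017  0.0348 -0.8643] tilt 30.19 az 4.0 y [-0.834  0.285 -0.473]
[{'point': [0.5831, -0.1724, -0.0022], 'score': 0.88}] [{'point': [0.3407, 0.3466, 0.0043], 'score': 0.7}, {'point': [0.5012, 0.1465, 0.2339], 'score': 0.54}, {'point': [0.6163, 0.1597, 0.0019], 'score': 0.51}]
[{'point': [0.5876, -0.1718, 0.0029], 'score': 0.58}] [{'point': [0.3345, 0.3459, 0.0018], 'score': 0.83}, {'point': [0.5023, 0.1517, 0.2421], 'score': 0.69}]
```

View pics/h.png

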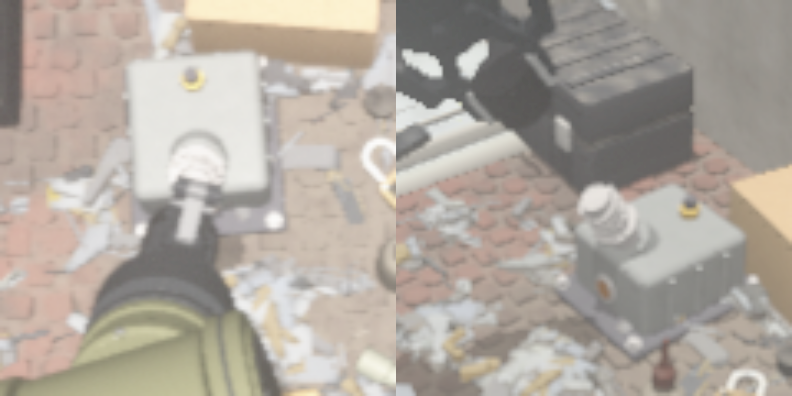

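```bash
python3 st.py .44 .085 .40|tail -1
```

```text
shift [  47.8  -47.3 -150.9]
```

```bash
python3 -m pendant '[[[10,-10,-30],0,35],[[10,-10,-30],0,35],[[10,-10,-30],0,35],[[10,-10,-30],0,35],[[8,-7,-30],0,35]]' 50;python3 -m pendant '[[[0,0,0],0.12,35],[[0,0,0],0.12,35],[[0,0,0],0.12,35],[[0,0,0],0.12,35],[[0,0,0],0.12,35]]' 50;python3 st.py;python3 dv.py -20 -1 0
```

```text
time: 28.37
position: [0.44, 0.0842, 0.4]
tool_rot: [-1.609, 2.138, -0.391]
wrist_force: [1.3, -0.9, -0.7]
gripper_width: 0.0432
time: 28.78
position: [0.4405, 0.0848, 0.3985]
tool_rot: [-0.883, 2.479, -0.191]
wrist_force: [-0.5, 0.2, -0.7]
gripper_width: 0.044
t 28.7833 q [ 7.100e-02 -7.100e-01  2.123e+00 -1.000e-03  1.205e+00 -2.184e+00] p [0.4405 0.0848 0.3985] w 0.044 F [-0.5  0.2 -0.7] T [-0.05  0.29 -0.02]
z [ 0.4986  0.0342 -0.8661] tilt 29.99 az 3.9 y [-0.555  0.78  -0.289]
[ 13.9  10.3 -10. ]
```

```bash
python3 -m pendant '[[[14,10,-10],0,35],[[14,10,-10],0,35],[[14,10,-10],0,35],[[14,10,-10],0,35],[[14,10,-10],0,35]]' 50;python3 st.py;python3 dv.py -20 -1 0
```

```text
time: 29.2
position: [0.3405, 0.0778, 0.3985]
tool_rot: [-0.891, 2.477, -0.192]
wrist_force: [-0.7, -0.5, -1.0]
gripper_width: 0.0436
t 29.2 q [ 7.200e-02 -9.920e-01  2.247e+00 -2.000e-03  1.364e+00 -2.189e+00] p [0.3405 0.0778 0.3985] w 0.0436 F [-0.7 -0.5 -1. ] T [-0.06  0.31 -0.06]
z [ 0.4982  0.0342 -0.8664] tilt 29.96 az 3.9 y [-0.559  0.776 -0.291]
[ 13.9  10.4 -10. ]
```

```bash
python3 -m pendant '[[[7,5,-5],0,35],[[7,5,-5],0,35],[[14,10,-10],0,35],[[14,10,-10],0,35],[[14,10,-10],0,35]]' 50;python3 st.py;python3 dv.py -20 -1 0
```

```text
time: 29.62
position: [0.3094, 0.0921, 0.4152]
tool_rot: [-0.898, 2.513, -0.197]
wrist_force: [-0.1, 0.0, -0.8]
gripper_width: 0.0439
t 29.6167 q [ 0.171 -1.021  2.222 -0.061  1.456 -2.095] p [0.3094 0.0921 0.4152] w 0.0439 F [-0.1  0.  -0.8] T [0.02 0.26 0.01]
z [ 0.4688  0.0199 -0.8831] tilt 27.98 az 2.4 y [-0.564  0.776 -0.282]
[14.2 10.5 -9.4]
```

```bash
python3 dv.py -36 -8 -6
```

```text
[ 31.8  15.8 -11.7]
```

```bash
python3 -m pendant '[[[31,16,-12],0,35],[[31,16,-12],0,35],[[31,16,-12],0,35],[[31,16,-12],0,35],[[31,16,-12],0,35]]' 50;python3 st.py;python3 dv.py -36 -8 -6;python3 dv.py -36 -15 0
```

```text
time: 30.03
position: [0.2372, 0.1338, 0.439]
tool_rot: [-0.912, 2.607, -0.237]
wrist_force: [0.5, 1.0, -1.1]
gripper_width: 0.0436
t 30.0333 q [ 0.536 -1.021  2.165 -0.236  1.659 -1.769] p [0.2372 0.1338 0.439 ] w 0.0436 F [ 0.5  1.  -1.1] T [ 0.06  0.24 -0.03]
z [ 0.3941 -0.0368 -0.9184] tilt 23.31 az -5.3 y [-0.567  0.777 -0.274]
[32.8 15.8 -8.4]
[ 35.5   8.8 -13.6]
```

```bash
python3 st.py .38 .07 .27
```

```text
t 30.0333 q [ 0.536 -1.021  2.165 -0.236  1.659 -1.769] p [0.2372 0.1338 0.439 ] w 0.0436 F [ 0.5  1.  -1.1] T [ 0.06  0.24 -0.03]
z [ 0.3941 -0.0368 -0.9184] tilt 23.31 az -5.3 y [-0.567  0.777 -0.274]
shift [-15.  -84.1 213.8]
```

```bash
python3 -m pendant '[[[-2,-14,35],0,35],[[-2,-14,35],0,35],[[-2,-14,35],0,35],[[-3,-14,35],0,35],[[-3,-14,35],0,35]]' 50;python3 -m pendant '[[[-3,-14,36],0,35],[[0,0,0],0,35],[[0,0,0],0,35],[[0,0,0],0,35],[[0,0,0],0,35]]' 50;python3 st.py;python3 dv.py -20 -4 0
```

```text
time: 30.45
position: [0.3558, 0.0807, 0.2998]
tool_rot: [-0.916, 2.603, -0.234]
wrist_force: [1.0, 0.8, -1.0]
gripper_width: 0.0437
time: 30.87
position: [0.3796, 0.071, 0.2754]
tool_rot: [-0.914, 2.6, -0.236]
wrist_force: [0.3, 0.3, -1.5]
gripper_width: 0.0438
t 30.8667 q [ 0.093 -0.82   2.356 -0.075  1.2   -2.141] p [0.3796 0.071  0.2754] w 0.0438 F [ 0.3  0.3 -1.5] T [-0.01  0.26 -0.01]
z [ 0.3988 -0.0335 -0.9164] tilt 23.59 az -4.8 y [-0.568  0.775 -0.276]
[16.9  8.3 -7.8]
```

```bash
python3 dv.py -10 -2 -25;  python3 dv.py -36 -7 0
```

```text
[15.7 11.  19. ]
[ 30.3  15.  -14.1]
```

```bash
python3 -m pendant '[[[16,11,19],0,35],[[16,11,19],0,35],[[16,11,19],0,35],[[30,15,-14],0,35],[[30,15,-14],0,35]]' 50;python3 st.py;python3 dv.py -36 -7 0
```

```text
time: 31.28
position: [0.3147, 0.0636, 0.1933]
tool_rot: [-0.923, 2.639, -0.236]
wrist_force: [0.7, 0.8, -1.3]
gripper_width: 0.0434
t 31.2833 q [ 0.096 -1.024  2.569 -0.085  1.231 -2.134] p [0.3147 0.0636 0.1933] w 0.0434 F [ 0.7  0.8 -1.3] T [ 0.08  0.23 -0.01]
z [ 0.3638 -0.0452 -0.9304] tilt 21.5 az -7.1 y [-0.574  0.776 -0.262]
[ 30.8  15.2 -12.8]
```

```bash
python3 dv.py 2 -30 0;  python3 dv.py -36 0 0
```

```text
[ 17.4 -24.4   2.1]
[ 26.4  20.7 -13.1]
```

```bash
python3 -m pendant '[[[17,-24,2],0,35],[[17,-24,2],0,35],[[26,20,-13],0,35],[[26,20,-13],0,35],[[26,20,-13],0,35]]' 50;python3 st.py;python3 dv.py -36 0 0; python3 dv.py 0 -10 0
```

```text
time: 31.7
position: [0.3122, 0.0152, 0.1974]
tool_rot: [-0.935, 2.694, -0.223]
wrist_force: [0.1, 0.5, -0.4]
gripper_width: 0.0435
t 31.7 q [-0.107 -1.024  2.555 -0.02   1.29  -2.344] p [0.3122 0.0152 0.1974] w 0.0435 F [ 0.1  0.5 -0.4] T [ 0.08  0.19 -0.05]
z [ 0.3118 -0.0533 -0.9487] tilt 18.44 az -9.7 y [-0.582  0.778 -0.235]
[ 27.   21.  -11.2]
[ 6.3 -7.8  0.5]
```

```bash
python3 -m pendant '[[[29,18,-11],0,35],[[29,18,-11],0,35],[[29,18,-11],0,35],[[29,18,-11],0,35],[[29,18,-11],0,35]]' 50;python3 st.py;python3 dv.py -36 0 0; python3 dv.py 0 -10 0
```

```text
time: 32.12
position: [0.2849, 0.0204, 0.2011]
tool_rot: [-0.968, 2.795, -0.202]
wrist_force: [0.3, -0.3, -0.4]
gripper_width: 0.0439
t 32.1167 q [-0.066 -1.024  2.538 -0.057  1.412 -2.301] p [0.2849 0.0204 0.2011] w 0.0439 F [ 0.3 -0.3 -0.4] T [ 0.03  0.08 -0.  ]
z [ 0.21   -0.07   -0.9752] tilt 12.79 az -18.4 y [-0.599  0.779 -0.185]
[27.8 21.6 -7.6]
[ 6.2 -7.8  0.7]
```

```bash
python3 dv.py 6 -35 0;  python3 dv.py -36 4 0
```

```text
[ 17.2 -30.9   3.7]
[25.3 24.7 -7.8]
```

```bash
python3 -m pendant '[[[17,-31,4],0,35],[[17,-31,4],0,35],[[25,25,-8],0,35],[[25,25,-8],0,35],[[25,25,-7],0,35]]' 50;python3 st.py;python3 dv.py -36 4 0; python3 dv.py 0 -10 0
```

```text
time: 32.53
position: [0.2717, -0.0476, 0.201]
tool_rot: [-0.98, 2.847, -0.166]
wrist_force: [1.1, 0.1, -0.0]
gripper_width: 0.0437
t 32.5333 q [-0.366 -1.024  2.533 -0.004  1.466 -2.599] p [ 0.2717 -0.0476  0.201 ] w 0.0437 F [ 1.1  0.1 -0. ] T [ 0.06  0.09 -0.02]
z [ 0.1542 -0.0628 -0.986 ] tilt 9.58 az -22.2 y [-0.604  0.783 -0.144]
[25.7 24.9 -5.8]
[ 6.2 -7.8  0.6]
```

```bash
python3 -m pendant '[[[25,25,-6],0,35],[[25,25,-6],0,35],[[25,25,-5],0,35],[[25,25,-4],0,35],[[25,25,-4],0,35]]' 50;python3 st.py;python3 dv.py -36 8 0; python3 dv.py 0 -10 0
```

```text
time: 32.95
position: [0.2441, -0.0463, 0.2042]
tool_rot: [-1.012, 2.942, -0.095]
wrist_force: [0.2, 0.1, -0.8]
gripper_width: 0.0434
t 32.95 q [-0.376 -1.024  2.523 -0.027  1.58  -2.611] p [ 0.2441 -0.0463  0.2042] w 0.0434 F [ 0.2  0.1 -0.8] T [ 0.02  0.01 -0.01]
z [ 0.0475 -0.048  -0.9977] tilt 3.87 az -45.3 y [-0.613  0.787 -0.067]
[23.5 28.4 -2.1]
[ 6.2 -7.9  0.5]
```

```bash
python3 -m pendant '[[[23,28,-2],0,35],[[23,28,-2],0,35],[[0,0,0],0,35],[[0,0,0],0,35],[[0,0,0],0,35]]' 50;python3 st.py .40 -.08 .25; python3 - <<'E'
from h import *
import pickle
C=pickle.load(open("c0.pkl","rb"))
c=C["top"];d=cv2.resize(c["img"][110:210,295:395,::-1],None,fx=5,fy=5,interpolation=cv2.INTER_CUBIC)
o=[.585,-.172]
draw(d,c,rect(o,-.35,.15,.14,.053),295,110,5,(0,255,0))
cv2.imwrite("pics/t.png",d)
E
```

```text
time: 33.37
position: [0.2345, -0.0382, 0.2048]
tool_rot: [1.016, -2.964, 0.067]
wrist_force: [-0.1, -0.6, -0.8]
gripper_width: 0.0434
t 33.3667 q [-0.347 -1.023  2.521 -0.038  1.623 -2.58 ] p [ 0.2345 -0.0382  0.2048] w 0.0434 F [-0.1 -0.6 -0.8] T [ 0.04 -0.03 -0.02]
z [ 0.0063 -0.0431 -0.9991] tilt 2.5 az -81.7 y [-0.613  0.789 -0.038]
shift [-104.2 -136.2  -42.3]
```

View pics/t.png

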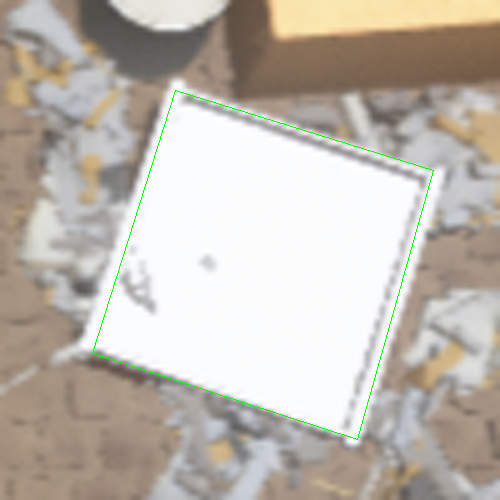

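```bash
python3 -m pendant '[[[-21,-27,-9],0,35],[[-21,-27,-9],0,35],[[-21,-27,-9],0,35],[[-21,-27,-8],0,35],[[-21,-27,-8],0,35]]' 50;python3 st.py .585 -.172 .18
```

```text
time: 33.78
position: [0.4016, -0.0792, 0.2507]
tool_rot: [1.015, -2.964, 0.067]
wrist_force: [-0.4, -1.2, 0.5]
gripper_width: 0.0436
t 33.7833 q [-0.301 -0.458  2.16  -0.04   1.422 -2.526] p [ 0.4016 -0.0792  0.2507] w 0.0436 F [-0.4 -1.2  0.5] T [ 0.04 -0.03 -0.03]
z [ 0.006  -0.043  -0.9991] tilt 2.49 az -82.0 y [-0.613  0.789 -0.038]
shift [ -89.6 -183.    75.8]
```

```bash
python3 -m pendant '[[[-15,-32,4],0,35],[[-15,-32,4],0,35],[[-15,-32,4],0,35],[[-15,-31,10],0,35],[[-15,-31,20],0,35]]' 50;python3 -m pendant '[[[-15,-25,20],0,35],[[0,0,14],0,35],[[0,0,0],0,35],[[0,0,0],0,35],[[0,0,0],0,35]]' 50;python3 st.py .585 -.172 .08; python3 - <<'E'
from cell import vision
from h import *
C={n:vision.camera(n) for n in("top","scene")}
a=cv2.resize(C["top"]["img"][100:230,270:400,::-1],None,fx=3,fy=3);b=cv2.resize(C["scene"]["img"][170:300,260:390,::-1],None,fx=3,fy=3)
o=np.hstack([a,b]).astype(float);o=255*(o/255).clip(0,1)**.6
cv2.imwrite("pics/i.png",o.astype(np.uint8))
E
```

```text
time: 34.2
position: [0.5593, -0.1608, 0.2148]
tool_rot: [1.016, -2.967, 0.072]
wrist_force: [0.7, -0.6, -0.6]
gripper_width: 0.0439
time: 34.62
position: [0.5832, -0.171, 0.1807]
tool_rot: [1.015, -2.964, 0.068]
wrist_force: [0.2, 0.4, -0.3]
gripper_width: 0.0436
t 34.6167 q [-0.357  0.075  1.824 -0.041  1.222 -2.575] p [ 0.5832 -0.171   0.1807] w 0.0436 F [ 0.2  0.4 -0.3] T [ 0.01 -0.01  0.01]
z [ 0.0071 -0.0434 -0.999 ] tilt 2.52 az -80.8 y [-0.613  0.789 -0.039]
shift [ -2.9   2.1 100.6]
```

View pics/i.png

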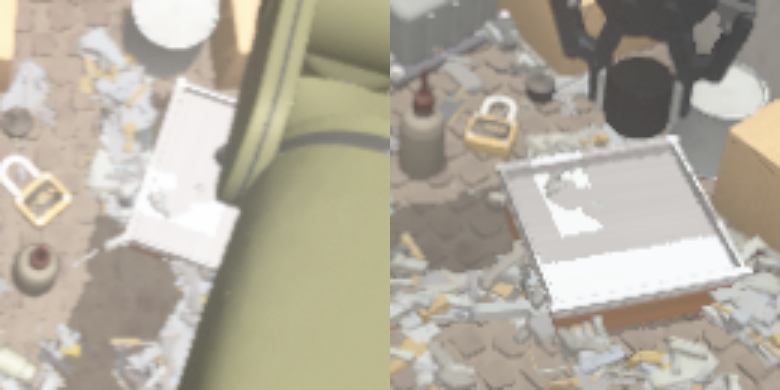

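```bash
python3 -m pendant '[[[-1,1,25],0,35],[[-1,1,25],0,35],[[-1,0,25],0,35],[[0,0,20],0,35],[[0,0,8],0,35]]' 50;python3 st.py .585 -.172 .0645;python3 -m pendant '[[[0,0,1],0,35],[[0,0,1],0,35],[[0,0,1],0,35],[[0,0,1],0,35],[[0,0,0],0,35]]' 50;python3 st.py .585 -.172 .0645
```

```text
time: 35.13
position: [0.5837, -0.1715, 0.075]
tool_rot: [1.015, -2.962, 0.064]
wrist_force: [-0.9, -0.9, -0.7]
gripper_width: 0.0434
t 35.1333 q [-0.358  0.195  1.885 -0.044  1.044 -2.567] p [ 0.5837 -0.1715  0.075 ] w 0.0434 F [-0.9 -0.9 -0.7] T [-0.02  0.04 -0.01]
z [ 0.0037 -0.0421 -0.9991] tilt 2.42 az -84.9 y [-0.613  0.789 -0.036]
shift [-0.9 -0.8 10.5]
time: 35.55
position: [0.5863, -0.1727, 0.0741]
tool_rot: [1.015, -2.966, 0.069]
wrist_force: [0.2, 0.0, -0.5]
gripper_width: 0.0438
t 35.55 q [-0.358  0.199  1.882 -0.044  1.038 -2.567] p [ 0.5863 -0.1727  0.0741] w 0.0438 F [ 0.2  0.  -0.5] T [-0.05  0.01 -0.03]
z [ 0.0085 -0.0438 -0.999 ] tilt 2.56 az -79.1 y [-0.613  0.789 -0.04 ]
shift [0.3 1.7 9.6]
```

```bash
python3 -m pendant '[[[0,0,1],0,35],[[0,0,1],0,35],[[0,0,1],0,35],[[0,0,1],0,35],[[0,0,1],0,35]]' 50;python3 st.py;python3 -m pendant '[[[0,0,1],0,35],[[0,0,0.5],0,35],[[0,0,0.5],0,35],[[0,0,0],0,35],[[0,0,0],0,35]]' 50;python3 st.py
```

```text
time: 35.97
position: [0.5854, -0.1727, 0.0675]
tool_rot: [1.015, -2.964, 0.067]
wrist_force: [0.2, 0.4, -0.9]
gripper_width: 0.0435
t 35.9667 q [-0.359  0.207  1.885 -0.044  1.029 -2.567] p [ 0.5854 -0.1727  0.0675] w 0.0435 F [ 0.2  0.4 -0.9] T [ 0.05  0.   -0.06]
z [ 0.0061 -0.0429 -0.9991] tilt 2.49 az -81.9 y [-0.613  0.789 -0.038]
time: 36.38
position: [0.5855, -0.1728, 0.0665]
tool_rot: [1.015, -2.964, 0.067]
wrist_force: [-2.8, 1.3, 4.8]
gripper_width: 0.0437
t 36.3833 q [-0.359  0.209  1.885 -0.045  1.028 -2.567] p [ 0.5855 -0.1728  0.0665] w 0.0437 F [-2.8  1.3  4.8] T [0.29 0.53 0.02]
z [ 0.0059 -0.0429 -0.9991] tilt 2.48 az -82.2 y [-0.613  0.789 -0.038]
```

```bash
python3 -m pendant '[[[0,0,0.5],0,35],[[0,0,0.5],0,35],[[0,0,0],0,35],[[0,0,0],0,35],[[0,0,0],0,35]]' 30;python3 st.py; python3 - <<'E'
from cell import vision
from h import *
C={n:vision.camera(n) for n in("scene",)}
b=cv2.resize(C["scene"]["img"][190:290,280:400,::-1],None,fx=5,fy=5)
o=255*(b/255).clip(0,1)**.6
cv2.imwrite("pics/j.png",o.astype(np.uint8))
E
```

```text
time: 36.8
position: [0.5856, -0.1728, 0.0664]
tool_rot: [1.015, -2.963, 0.066]
wrist_force: [-5.1, 1.9, 9.9]
gripper_width: 0.044
t 36.8 q [-0.359  0.209  1.885 -0.045  1.028 -2.567] p [ 0.5856 -0.1728  0.0664] w 0.044 F [-5.1  1.9  9.9] T [0.44 0.98 0.04]
z [ 0.0055 -0.0429 -0.9991] tilt 2.48 az -82.7 y [-0.613  0.789 -0.037]
```

View pics/j.png

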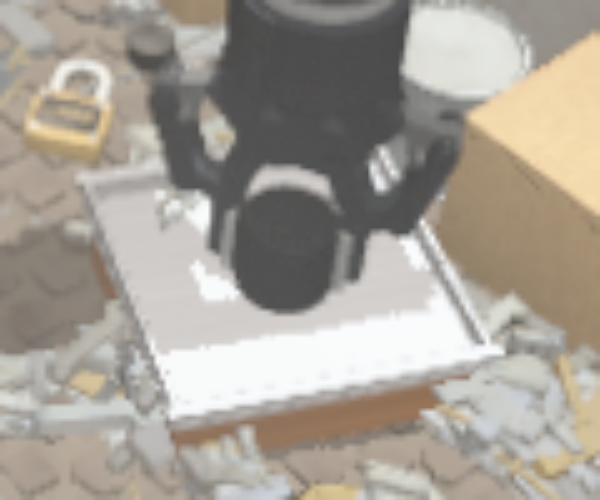

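```bash
python3 -m pendant '[[[0,0,0],0,44],[[0,0,0],0,46],[[0,0,0],0,48],[[0,0,0],0,54],[[0,0,0],0,60]]' 20;python3 st.py; python3 -m pendant '[[[0,0,0],0,66],[[0,0,0],0,70],[[0,0,0],0,70],[[0,0,0],0,70],[[0,0,-2],0,70]]' 20; python3 st.py
```

```text
time: 37.27
position: [0.5853, -0.1728, 0.0643]
tool_rot: [1.015, -2.964, 0.067]
wrist_force: [0.1, -0.3, -0.5]
gripper_width: 0.0598
t 37.2667 q [-0.359  0.211  1.886 -0.045  1.024 -2.567] p [ 0.5853 -0.1728  0.0643] w 0.0598 F [ 0.1 -0.3 -0.5] T [ 0.03  0.04 -0.01]
z [ 0.0059 -0.0429 -0.9991] tilt 2.48 az -82.2 y [-0.613  0.789 -0.037]
time: 37.68
position: [0.5851, -0.1726, 0.0662]
tool_rot: [1.015, -2.963, 0.066]
wrist_force: [-0.1, -0.3, 0.1]
gripper_width: 0.07
t 37.6833 q [-0.359  0.209  1.886 -0.045  1.028 -2.567] p [ 0.5851 -0.1726  0.0662] w 0.07 F [-0.1 -0.3  0.1] T [0.01 0.01 0.01]
z [ 0.0053 -0.0427 -0.9991] tilt 2.46 az -83.0 y [-0.613  0.789 -0.037]
```

```bash
python3 -m pendant '[[[0,0,-5],0,70],[[0,0,-8],0,70],[[0,0,-12],0,70],[[0,0,-15],0,70],[[0,0,-20],0,70]]' 20; python3 -m pendant '[[[0,0,-35],0,70],[[0,0,-35],0,70],[[0,0,-35],0,70],[[0,0,-20],0,70],[[0,0,0],0,70]]' 20; python3 st.py; python3 - <<'E'
from cell import vision
from h import *
C={n:vision.camera(n) for n in("scene","top")}
a=cv2.resize(C["top"]["img"][100:230,250:390,::-1],None,fx=2.8,fy=2.8)
b=cv2.resize(C["scene"]["img"][180:310,250:390,::-1],None,fx=2.8,fy=2.8)
o=255*(np.hstack([a,b])/255).clip(0,1)**.7
cv2.imwrite("pics/k.png",o.astype(np.uint8))
for n in C:
  for t in("cap","oil_bottle","tray"): print(n,t,[(r["point"],r["score"]) for r in vision.place_of(C[n],t)])
E
```

```text
time: 38.1
position: [0.5846, -0.1699, 0.1273]
tool_rot: [1.015, -2.963, 0.066]
wrist_force: [0.4, 0.2, -0.0]
gripper_width: 0.07
time: 38.52
position: [0.5872, -0.1656, 0.2608]
tool_rot: [-1.017, 2.969, -0.08]
wrist_force: [0.1, -0.2, 1.4]
gripper_width: 0.0698
t 38.5167 q [-0.347  0.013  1.749 -0.039  1.345 -2.569] p [ 0.5872 -0.1656  0.2608] w 0.0698 F [ 0.1 -0.2  1.4] T [0.04 0.02 0.04]
z [ 0.0191 -0.0476 -0.9987] tilt 2.94 az -68.1 y [-0.613  0.789 -0.049]
scene cap [([0.5852, -0.1721, 0.0401], 0.72), ([0.3341, 0.3466, 0.0025], 0.72)]
scene oil_bottle [([0.5194, -0.0009, 0.0006], 0.75)]
scene tray [([0.5866, -0.1722, 0.0047], 0.62)]
top cap [([0.3386, 0.3496, 0.0025], 0.63), ([0.6154, 0.1581, 0.0024], 0.62), ([0.5915, -0.1758, 0.0359], 0.59)]
top oil_bottle [([0.519, 0.0022, 0.0007], 0.51)]
top tray [([0.5835, -0.1699, 0.001], 0.91)]
```

View pics/k.png

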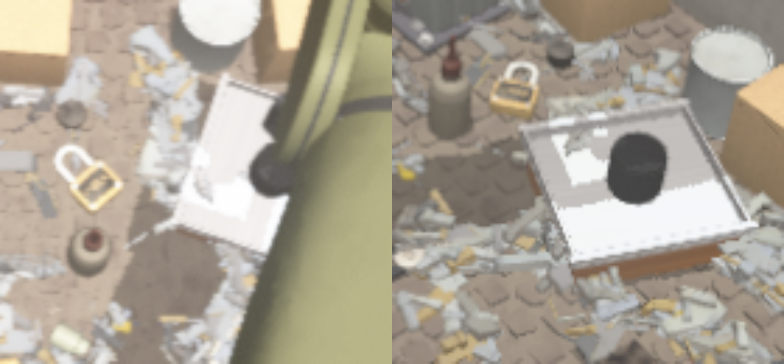

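The scene crop shows the cap standing upright in the middle of the tray, at about (637,168). The bottle is untouched and the hand is clear. I'll hand it in.

```bash
python3 -m pendant '[[[0,0,0],0,70],[[0,0,0],0,70],[[0,0,0],0,70],[[0,0,0],0,70],[[0,0,0],0,70]]'; python3 -c "
from cell import robot
print(robot.hand_in())"
```

```text
time: 39.33
position: [0.5843, -0.1648, 0.2514]
tool_rot: [1.015, -2.964, 0.067]
wrist_force: [0.6, 0.4, 0.3]
gripper_width: 0.0699
the job is handed in; nothing more can be done
None
```

The cap is unscrewed and standing on its open end in the middle of the tray, let go, and I handed the job in at about 39 s. No verdict was reported.

**What I did:**
- **Tilting the hand:** the rows cannot tilt the tool directly. I commanded poses past the arm's reach to lean the hand 30° onto the cap's axis, and did the same the other way to bring it nearly upright again before placing.
- **Unscrewing:** I turned the cap anticlockwise in two strokes with one re-grip, about 1.5 turns in all. The wrist force read under 9 N at every check, and the cap came off without resistance.
- **Placing:** I lowered the cap until it touched the tray floor, pressed with about 10 N, opened the fingers and lifted clear.

**Last checks:**
- **Cap:** the scene camera puts its underside at (0.585, -0.172, 0.040), which is floor height at the tray's centre, and the picture shows it upright. The top camera gave (0.592, -0.176, 0.036), a few mm different, but the arm partly hid the cap there.
- **Oil bottle:** it is within about 2 mm of where it started.
- **Wrist force:** it was near zero with the hand 19 cm above the tray.

**Doubts:**
- **Joint limits:** while tilting the hand, joint 3 read 0.025 rad against a stated limit of 0.03, and joint 2 read -1.024 against -1.02. These may only be rounding in the stated ranges, but I could not confirm that.
- **Hand tilt at placing:** the hand was still about 2.5° off vertical when it set the cap down; the picture afterwards shows the cap standing upright.

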